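# Queue the metal samples in the feed slot

## Task

Queue the three loose metal discs that stand in front of the feed fence for the spectrometer: with the fingertips, push them one at a time along the bench through the narrow gate, until all three stand in the slot, each wholly past the gate pins. Only slide the discs, never lift them or tip them over, and leave the jar, tape, hex key and screwdriver where they are.

Things in the scene. Friction and masses are not known exactly. Their poses are not given: they have to be found in the camera images.
- feed_fence: Bare aluminium fence screwed to the bench, 12 mm high, no floor (things slide on the bench): a narrow slot with a flared mouth. Origin: on the bench, middle of the gate; own +x points from the gate into the slot, z up. Gate: two upright steel pins, 10 mm thick, 13 mm high, at x = 0, y = +-28.5 mm; 47 mm clear. Two wings flare from the pins out to x = -36 mm, y = +-54.5 mm.
- slot_end (a point): Middle of the closed end of the slot, on the bench, 135 mm from the gate along the fence's +x. The slot between gate and end is 47 mm wide between two straight walls 5 mm thick and 12 mm high, open above.
- disc_a_mid (a point): Centre (half-way up, 16 mm above the bench) of one of the three loose ground metal discs, light grey, 37 mm diameter, 32 mm high, about 0.3 kg, standing on its flat face on the bench in front of the gate, its z axis up. It slides on the bench.
- disc_b_mid (a point): Centre (half-way up, 16.5 mm above the bench) of one of the three loose ground metal discs, light grey, with dark round marks on its top, 38 mm diameter, 33 mm high, about 0.3 kg, standing on its flat face on the bench in front of the gate, its z axis up. It slides on the bench.
- disc_c_mid (a point): Centre (half-way up, 16 mm above the bench) of one of the three loose ground metal discs, light grey, 36.4 mm diameter, 32 mm high, about 0.3 kg, standing on its flat face on the bench in front of the gate, its z axis up. It slides on the bench.
- jar: Bystander: white sample jar, 36 mm diameter, 69 mm high, upright beside the slot. Origin: centre of its underside.
- tape: Bystander: roll of tape lying flat near the discs, 58 mm diameter, 18 mm high. Origin: centre of its underside.
- hexkey: Bystander: dark hex key lying near the discs, 29 x 89 x 9 mm, long along its own y. Origin: centre of its underside.
- driver: Bystander: red screwdriver lying beside the slot, 22 x 165 x 21 mm, long along its own y. Origin: centre of its underside.
There are look-alikes about, which are no part of the job. What is shaped like the part that bears disc_a_mid but orange is not meant. What is shaped like the part that bears disc_b_mid but pink is not meant.

How it is judged:
By the outcome, as a careful person would: the job done as asked, in the order asked, and still so for the second after the job is handed in, with the robot touching nothing.
It also fails if it takes over 67 s, if anything falls off the work surface, if the arm or the gripper's body presses on something with over 40 N, if the wrist force passes 120 N, or if a joint passes its speed limit or range.

## Robot

A 6-joint arm with a two-finger parallel gripper is mounted at the origin on a cart in front of the work surface, level with it; the furniture and walls round the work are solid. World frame = base frame: x ahead of the robot, y to its left, z up, the work surface at z = 0. Lengths are in m, angles in rad, forces in N, time in s.
With the tool pointing down it reaches from about 0.35 to 0.85 m from the base axis. Payload 8.1 kg.
Tool frame: the origin (TCP) lies midway between the tips of the shut fingers; the grasp point (between the pads) lies 19 mm behind it (robot.tcp_to_grasp is the distance from the TCP to the grasp point, in m); z points along the fingers, y is the direction in which the jaws open and shut (so a half turn about z gives the same grasp; the last joint's range is limited). The gripper opens to 93 mm and grips with 3 to 60 N. Pads are 15 mm wide; open, the fingers measure 128 mm over their backs; the gripper's body (75 mm by 188 mm) begins 65 mm behind the grasp point.
Start: joints at [-1.245, 0.13, 1.488, -0, 1.523, -0.085], TCP at [0.24, -0.55, 0.219] pointing down, gripper open.
Joint ranges: [-2.96, 2.96], [-0.89, 2.26], [0.02, 2.5], [-1.34, 4.48], [0, 2.73], [-2.66, 2.66]. Speed limits (rad/s): [2.39, 2.39, 2.79, 3.14, 3.14, 3.14].

## Interface

Orientations are given as a rotation vector (axis times angle).
In Python, from plant import robot gives the robot as it stands.
- The arm moves only by the tool send_rows, never from a script. Its argument "series" is a list of rows, each an object of numbers: "wx", "wy", "wz": the turn, a rotation vector about the world's x, y, z in rad; "dx", "dy", "dz": the shift along the world's x, y, z in cm; "fingers": the closure in counts, from 0 (fully open) to 255 (shut). In form: [{"wx": .., "wy": .., "wz": .., "dx": .., "dy": .., "dz": .., "fingers": ..}, ...]. A call has 1 to 20 rows; each row shifts and turns the pose as measured when the row begins; what a row does not reach is not made up. A row lasts 1/12 s, in which the tool goes at most 41.7 mm and 7.16 degrees, less where a joint would pass 70% of its speed; a pose out of reach is approached as far as the arm can. A call is refused whole if a number of a shift passes 4.17 or a number of a turn 0.125, either way. A call with a gripper value outside its range is refused whole. The fingers move at their own pace and stop on an object; "newtons" is the grip in N (left out, the last holds). Time passes only in rows, so rows that do not move let the fingers close. It gives the time, the measured TCP pose, the force and the opening at its end, in the units of the state.
- robot.read_state(): the state, without advancing time (a new reading comes with each control period).
- robot.read_camera(name): name is "scene" or "side" or "wrist"; returns the picture (480x640x3 uint8, red, green, blue); there is no depth.
- robot.camera_info(name): a dict with "intrinsics" (3x3 intrinsics, pixels), "extrinsics" (4x4, takes a point from world to camera coordinates); the wrist camera has in their place "tool_from_camera" (4x4, takes a point from camera to tool coordinates, whose origin is the TCP and whose axes are the flange's). Camera axes: x right, y up, looking along -z (the intrinsics and any distortion apply to the point x, -y, -z); pixel columns grow to the right and rows downward; lengths in m; the calibration is good to about 2 mm. The wrist camera is an equidistant fisheye: a pixel r from the principal point sees the ray r / f radians off the axis. A picture is of the moment at which its call begins: read the wrist's pose just before it. camera_info takes no time and is no camera call.
- robot.close_job(): hands the job in, once; it reports no verdict.
The state is a dict: "t": time; "q": joint angles; "dq": joint speeds; "joint_torque": joint torques, N m; "tool_pos": TCP position; "orientation": TCP orientation; "force": force on the tool from outside, world axes, zero at the start; "wrist_torque": the same for the moment, N m; "opening": finger opening in m.
Only numpy, scipy, OpenCV 4.12 (cv2) and the standard library are available. Lean on these libraries where they do the work, as an engineer would, in place of code of your own. Each camera call takes 0.05 s, during which the arm holds its last target.

## Working session

There is one attempt and no reset: what is moved stays moved. The work goes in short steps, Python scripts to look and compute and a tool call to move; the robot and the scene stay as the last step left them, time stands still between calls to the robot, and variables do not carry over. Pictures are saved under pics/ and viewed, and the job is handed in when it is done.

Besides the shell and the picture viewer there is one more tool, called by a JSON object that holds its "api" and its "payload". send_rows: Moves the arm, as the interface text tells. Its arguments: {"type":"object","properties":{"series":{"type":"array","items":{"type":"object","properties":{"wx":{"type":"number"},"wy":{"type":"number"},"wz":{"type":"number"},"dx":{"type":"number"},"dy":{"type":"number"},"dz":{"type":"number"},"fingers":{"type":"number"}}}},"newtons":{"type":"number"}},"required":["series"]}

```bash
ls; mkdir -p pics; python3 - <<'E'
from plant import robot
import cv2,json
for n in("scene","side","wrist"):
    i=robot.camera_info(n); print(n,i)
    if n!="wrist" : cv2.imwrite(f"pics/{n}0.png",robot.read_camera(n)[:,:,::-1])
print(robot.read_state())
E
```

```text
pics
scene {'intrinsics': array([[511.30538751,   0.        , 311.89858595],
       [  0.        , 511.30538751, 232.73118961],
       [  0.        ,   0.        ,   1.        ]]), 'extrinsics': array([[-0.69983204, -0.71406966, -0.0184293 ,  0.48780013],
       [ 0.52718019, -0.53373415,  0.66121775, -0.27497978],
       [-0.48199187,  0.4530258 ,  0.74996764, -0.70080257],
       [ 0.        ,  0.        ,  0.        ,  1.        ]])}
side {'intrinsics': array([[454.07980416,   0.        , 313.25247715],
       [  0.        , 454.07980416, 242.9479955 ],
       [  0.        ,   0.        ,   1.        ]]), 'extrinsics': array([[ 0.9985048 , -0.05281431, -0.01410009, -0.56486144],
       [ 0.04362303,  0.6144195 ,  0.78777263, -0.10965738],
       [-0.0329423 , -0.78720984,  0.61580474, -0.77353312],
       [ 0.        ,  0.        ,  0.        ,  1.        ]])}
wrist {'intrinsics': array([[371.64829954,   0.        , 317.43825724],
       [  0.        , 371.64829954, 243.83677077],
       [  0.        ,   0.        ,   1.        ]]), 'tool_from_camera': array([[ 1.19517535e-03,  9.
[... 290 characters left out ...]
     1.00000000e+00]])}
{'t': 0.1, 'q': array([-1.24539664e+00,  1.31098786e-01,  1.48917668e+00, -4.55154633e-06,
        1.52298834e+00, -8.54139382e-02]), 'dq': array([ 2.06679322e-04, -4.59301726e-03, -2.47449756e-03,  4.23038439e-04,
       -7.58264289e-04, -6.72180451e-05]), 'joint_torque': array([ 8.93850411e-04, -5.61339605e+01, -4.93100309e+01,  7.70377717e-02,
        2.90238712e-02, -5.61485126e-05]), 'tool_pos': array([ 0.23945942, -0.54958364,  0.21768103]), 'orientation': array([-3.07392656e+00, -6.40438361e-01,  3.21150921e-04]), 'force': array([ 0.4399841 ,  0.34070061, -0.86856785]), 'wrist_torque': array([0.04794969, 0.02426198, 0.02314169]), 'opening': 0.09306277866099887}
```

View pics/scene0.png

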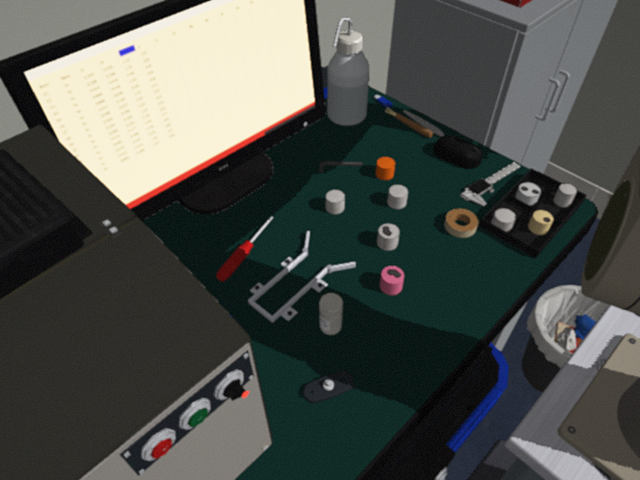

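View pics/side0.png

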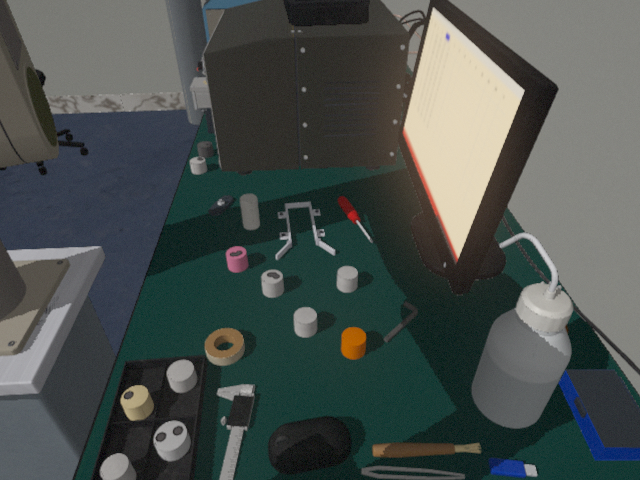

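```bash
cat > h.py <<'E'
import numpy as np,cv2
from plant import robot
def ray(n,u,v):
    i=robot.camera_info(n);K=i["intrinsics"];E=i["extrinsics"];R=E[:3,:3];t=E[:3,3]
    d=np.array([(u-K[0,2])/K[0,0],-(v-K[1,2])/K[1,1],-1.]);return -R.T@t,R.T@d
def at(n,u,v,z):
    o,d=ray(n,u,v);return (o+d*(z-o[2])/d[2])[:2]
def proj(n,P):
    i=robot.camera_info(n);K=i["intrinsics"];E=i["extrinsics"]
    c=E[:3,:3]@np.array(P,float)+E[:3,3]
    return np.array([K[0,2]+K[0,0]*c[0]/-c[2],K[1,2]+K[1,1]*(-c[1])/-c[2]])
def crop(n,src,x,y,w,h,out):
    im=cv2.imread(src)[y:y+h,x:x+w];s=min(800/w,600/h);cv2.imwrite(out,cv2.resize(im,None,fx=s,fy=s,interpolation=cv2.INTER_CUBIC))
E
python3 - <<'E'
from h import *
crop("",'pics/side0.png',210,180,200,150,'pics/s1.png')
crop("",'pics/scene0.png',220,160,200,150,'pics/c1.png')
E
```

```text
(no output)
```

View pics/s1.png

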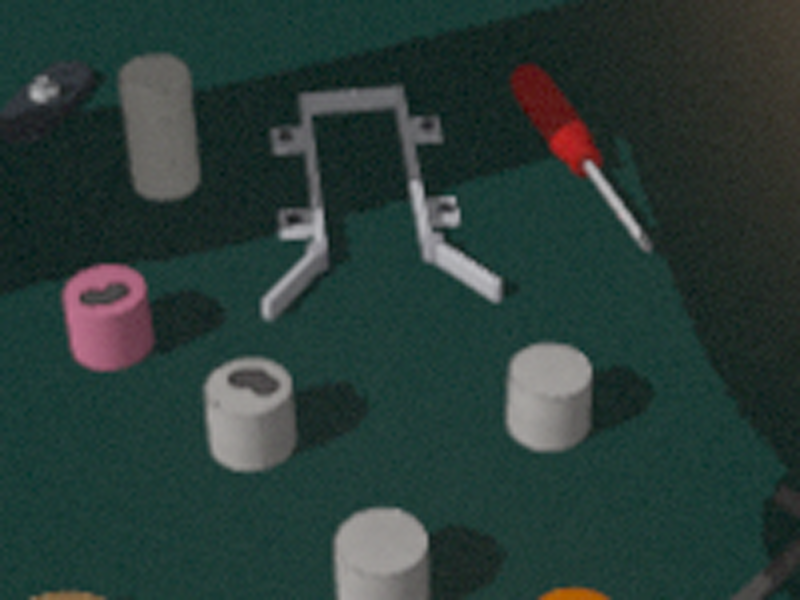

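View pics/c1.png

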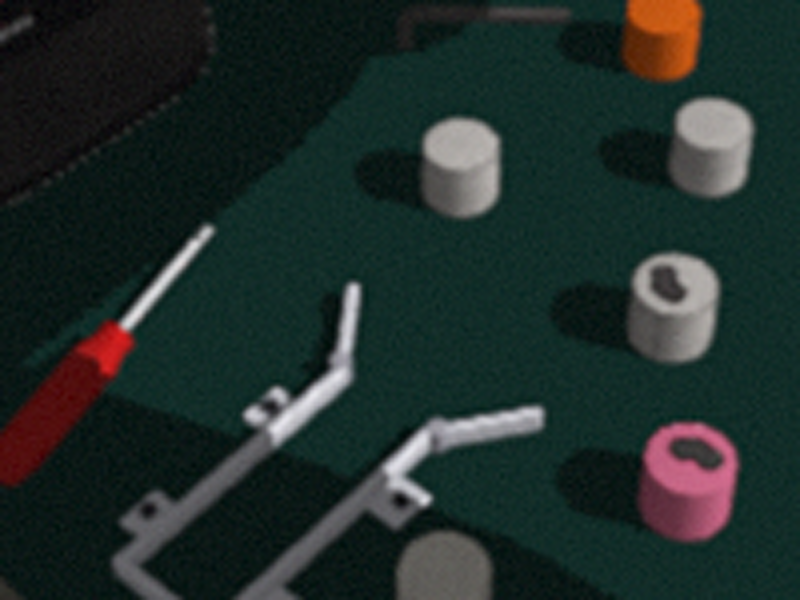

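```bash
python3 - <<'E'
from h import *
S=lambda a,b,z:at("side",210+a/4,180+b/4,z)
C=lambda a,b,z:at("scene",220+a/4,160+b/4,z)
print("B",S(249,386,.033),C(674,284,.033))
print("right",S(549,371,.032),C(461,145,.032))
print("front",S(382,540,.032),C(712,125,.032))
print("pinL",S(320,240,.013),C(436,430,.013));print("pinR",S(430,240,.013),C(343,362,.013))
print("wingL",S(268,305,.012),C(540,408,.012));print("wingR",S(497,285,.012),C(353,287,.012))
print("end",S(303,97,.012),S(403,90,.012),C(118,560,.012))
print("orange",at("side",353,335,.032),at("scene",385,161,.032))
print("pink",S(106,288,.033),C(688,452,.033)); print("tape",at("side",225,341,.018),at("scene",461,216,.018))
print("jar",S(155,68,.069)); print("driver tip",S(648,248,0.005),S(525,75,.01)); print("hex",at("side",387,340,.005),at("side",415,305,.005),at("side",407,320,.005))
E
```

```text
B [0.49643918 0.00764427] [0.49361289 0.00745733]
right [0.6252943  0.00952517] [0.62287011 0.0096414 ]
front [ 0.54965248 -0.08388255] [ 0.54672513 -0.08427788]
pinL [0.52741476 0.13374451] [0.5223276  0.12946474]
pinR [0.58107189 0.1299218 ] [0.57828917 0.13136189]
wingL [0.50242233 0.0868393 ] [0.49909197 0.0883341 ]
wingR [0.61069967 0.09412702] [0.60775915 0.09657931]
end [0.51972103 0.26361435] [0.5744836  0.26653594] [0.56884449 0.26953665]
orange [ 0.61836258 -0.12851757] [ 0.62141835 -0.13439544]
pink [0.42994356 0.07872874] [0.42944325 0.07512996]
tape [ 0.42643388 -0.11575392] [ 0.42951908 -0.12701346]
jar [0.44828946 0.20796774]
driver tip [0.68809713 0.12624101] [0.64294467 0.27982109]
hex [ 0.67318922 -0.11889982] [ 0.73301592 -0.04826019] [ 0.71261038 -0.08033177]
```

{"api": "send_rows", "payload": {"series": [{"dx": 1.9, "dy": 3.0, "wz": 0.0725, "fingers": 184}, {"dx": 1.9, "dy": 3.0, "wz": 0.0725}, {"dx": 1.9, "dy": 3.0, "wz": 0.0725}, {"dx": 1.9, "dy": 3.0, "wz": 0.0725}, {"dx": 1.9, "dy": 3.0, "wz": 0.0725}, {"dx": 1.9, "dy": 3.0, "wz": 0.0725}, {"dx": 1.9, "dy": 3.0, "wz": 0.0725}, {"dx": 1.9, "dy": 3.0, "wz": 0.0725}, {"dx": 1.9, "dy": 3.0, "wz": 0.0725}, {"dx": 1.9, "dy": 3.0, "wz": 0.0725}, {"dx": 1.9, "dy": 3.0, "wz": 0.0725}, {"dx": 1.9, "dy": 3.0, "wz": 0.0725}, {"dx": 1.9, "dy": 3.0, "wz": 0.0725}, {"dx": 1.9, "dy": 3.0, "wz": 0.0725}, {"dx": 1.9, "dy": 3.0, "wz": 0.0725}, {"dx": 1.9, "dy": 3.0, "wz": 0.0725}, {}]}}

```text
schema error: expected keys wx, wy, wz, dx, dy, dz, fingers
```

{"api": "send_rows", "payload": {"series": [{"wx": 0, "wy": 0, "wz": 0.0725, "dx": 1.9, "dy": 3.0, "dz": 0, "fingers": 184}, {"wx": 0, "wy": 0, "wz": 0.0725, "dx": 1.9, "dy": 3.0, "dz": 0, "fingers": 184}, {"wx": 0, "wy": 0, "wz": 0.0725, "dx": 1.9, "dy": 3.0, "dz": 0, "fingers": 184}, {"wx": 0, "wy": 0, "wz": 0.0725, "dx": 1.9, "dy": 3.0, "dz": 0, "fingers": 184}, {"wx": 0, "wy": 0, "wz": 0.0725, "dx": 1.9, "dy": 3.0, "dz": 0, "fingers": 184}, {"wx": 0, "wy": 0, "wz": 0.0725, "dx": 1.9, "dy": 3.0, "dz": 0, "fingers": 184}, {"wx": 0, "wy": 0, "wz": 0.0725, "dx": 1.9, "dy": 3.0, "dz": 0, "fingers": 184}, {"wx": 0, "wy": 0, "wz": 0.0725, "dx": 1.9, "dy": 3.0, "dz": 0, "fingers": 184}, {"wx": 0, "wy": 0, "wz": 0.0725, "dx": 1.9, "dy": 3.0, "dz": 0, "fingers": 184}, {"wx": 0, "wy": 0, "wz": 0.0725, "dx": 1.9, "dy": 3.0, "dz": 0, "fingers": 184}, {"wx": 0, "wy": 0, "wz": 0.0725, "dx": 1.9, "dy": 3.0, "dz": 0, "fingers": 184}, {"wx": 0, "wy": 0, "wz": 0.0725, "dx": 1.9, "dy": 3.0, "dz": 0, "fingers": 184}, {"wx": 0, "wy": 0, "wz": 0.0725, "dx": 1.9, "dy": 3.0, "dz": 0, "fingers": 184}, {"wx": 0, "wy": 0, "wz": 0.0725, "dx": 1.9, "dy": 3.0, "dz": 0, "fingers": 184}, {"wx": 0, "wy": 0, "wz": 0.0725, "dx": 1.9, "dy": 3.0, "dz": 0, "fingers": 184}, {"wx": 0, "wy": 0, "wz": 0.0725, "dx": 1.9, "dy": 3.0, "dz": 0, "fingers": 184}, {"wx": 0, "wy": 0, "wz": 0, "dx": 0, "dy": 0, "dz": 0, "fingers": 184}]}}

```text
t: 1.52
tool_pos: [0.5461, -0.0424, 0.2087]
orientation: [-2.157, -2.27, 0.011]
force: [0.3, -0.4, -0.4]
opening: 0.0256
```

```bash
cat >> h.py <<'E'
from scipy.spatial.transform import Rotation as Ro
def st():
    s=robot.read_state();R=Ro.from_rotvec(s["orientation"]).as_matrix()
    print("t",round(s["t"],2),"pos",s["tool_pos"].round(4),"x-axis",R[:,0].round(3),"z",R[:,2].round(4),"yaw",np.degrees(np.arctan2(R[1,0],R[0,0])).round(2),"F",s["force"].round(1),"op",round(s["opening"],4));return s,R
def wat(s,R,u,v,z):
    i=robot.camera_info("wrist");K=i["intrinsics"];T=i["tool_from_camera"]
    a=np.array([u-K[0,2],v-K[1,2]]);r=np.hypot(*a);th=r/K[0,0];a=a/max(r,1e-9)
    d=np.array([a[0]*np.sin(th),-a[1]*np.sin(th),-np.cos(th)])
    o=s["tool_pos"]+R@T[:3,3];d=R@T[:3,:3]@d
    return (o+d*(z-o[2])/d[2])[:2]
def wproj(s,R,P):
    i=robot.camera_info("wrist");K=i["intrinsics"];T=i["tool_from_camera"]
    c=T[:3,:3].T@(R.T@(np.array(P)-s["tool_pos"])-T[:3,3])
    th=np.arctan2(np.hypot(c[0],c[1]),-c[2]);h=np.hypot(c[0],c[1])
    return np.array([K[0,2]+K[0,0]*th*c[0]/h,K[1,2]-K[0,0]*th*c[1]/h])
def wshot(name):
    import pickle
    s,R=st();im=robot.read_camera("wrist")[:,:,::-1].copy();cv2.imwrite(f"pics/{name}.png",im)
    pickle.dump((s,R),open(f"pics/{name}.pkl","wb"));return s,R,im
E
python3 -c "
from h import *
wshot('w1')"
```

```text
t 1.52 pos [ 0.5461 -0.0424  0.2087] x-axis [-0.051  0.999  0.002] z [-0.0121  0.0018 -0.9999] yaw 92.93 F [ 0.3 -0.4 -0.4] op 0.0256
```

View pics/w1.png

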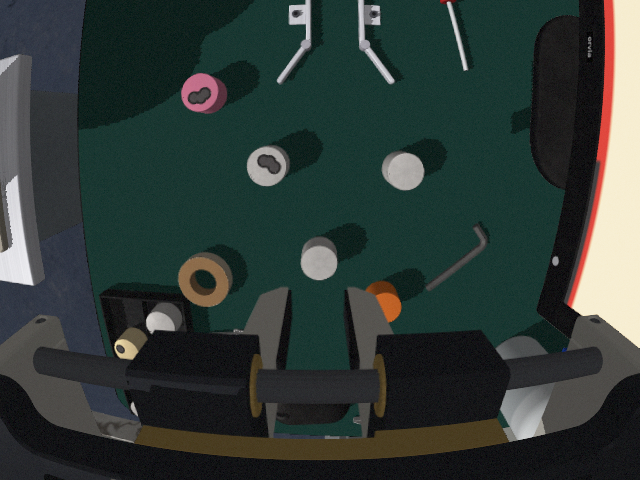

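{"api": "send_rows", "payload": {"series": [{"wx": 0, "wy": 0, "wz": 0, "dx": 0, "dy": 3.5, "dz": 0, "fingers": 184}, {"wx": 0, "wy": 0, "wz": 0, "dx": 0, "dy": 3.5, "dz": 0, "fingers": 184}, {"wx": 0, "wy": 0, "wz": 0, "dx": 0, "dy": 3.5, "dz": 0, "fingers": 184}, {"wx": 0, "wy": 0, "wz": 0, "dx": 0, "dy": 0, "dz": 0, "fingers": 184}]}}

```text
t: 1.9
tool_pos: [0.5432, 0.0603, 0.2065]
orientation: [-2.169, -2.257, 0.02]
force: [0.1, -0.3, 0.3]
opening: 0.0261
```

```bash
python3 -c "
from h import *
wshot('w2')
crop('','pics/w2.png',220,20,240,180,'pics/w2c.png')"
```

```text
t 1.9 pos [0.5432 0.0603 0.2065] x-axis [-0.04   0.999 -0.001] z [-0.0175 -0.0013 -0.9998] yaw 92.27 F [ 0.1 -0.3  0.3] op 0.0261
```

View pics/w2c.png

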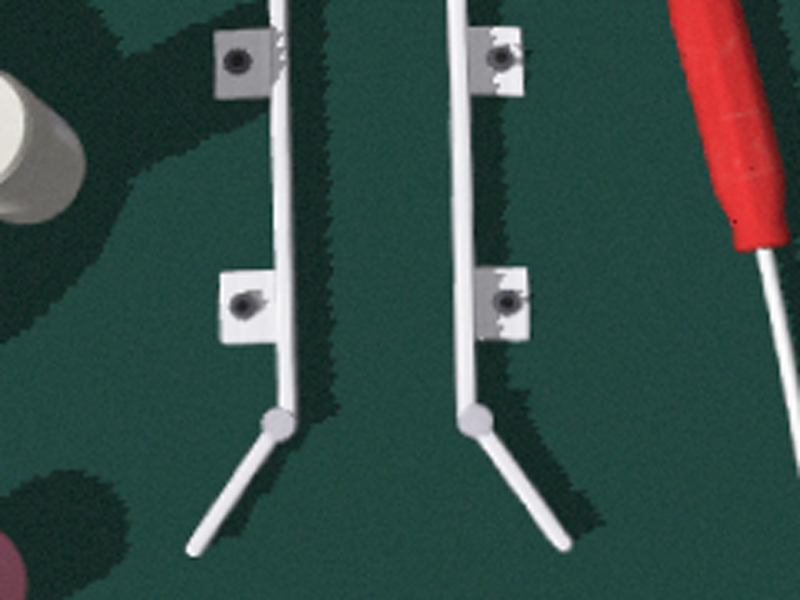

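View pics/w2.png

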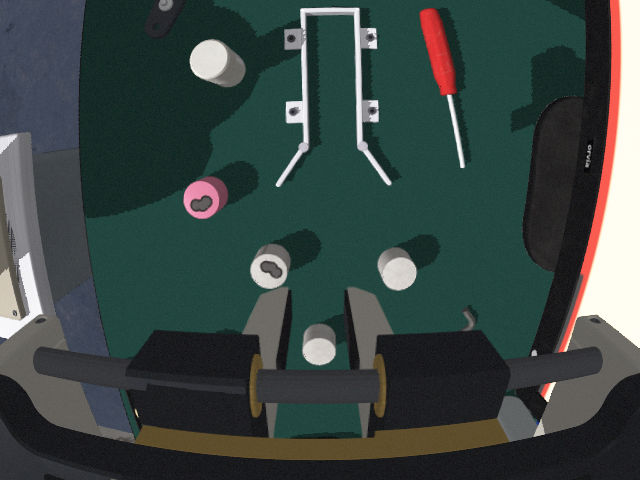

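```bash
cat > fit.py <<'E'
from h import *
import pickle
from scipy.optimize import least_squares
def w(n):return pickle.load(open(f"pics/{n}.pkl","rb"))
s,R=w('w2')
c=lambda a,b:(220+a*.3,20+b*.3)
obs=[((0,.0285,.013),c(278,424)),((0,-.0285,.013),c(475,421)),((-.036,.0545,.012),c(194,549)),((-.036,-.0545,.012),c(566,544)),((.1375,.026,.012),(303,12)),((.1375,-.026,.012),(357,12))]
def f(p,g=False):
    x,y,t=p;ct,sn=np.cos(t),np.sin(t)
    return np.concatenate([wproj(s,R,(x+ct*P[0]-sn*P[1],y+sn*P[0]+ct*P[1],P[2]))-q for P,q in obs])
r=least_squares(f,[.55,.13,1.57]);print(r.x,np.degrees(r.x[2]),r.fun.reshape(-1,2).round(1))
print("w2 discs B",wat(s,R,270,267,.033),"right",wat(s,R,399,264,.032),"front",wat(s,R,319,340,.032),"pink",wat(s,R,204,197,.033))
s,R=w('w1');print("w1 discs B",wat(s,R,268,161,.033),"right",wat(s,R,406,165,.032),"front",wat(s,R,319,254,.032))
def f2(p):
    x,y,t=p;ct,sn=np.cos(t),np.sin(t);o=[]
    for n,P,q in [("side",(0,.0285,.013),(290,240)),("side",(0,-.0285,.013),(317.2,240)),("scene",(0,.0285,.013),(329,267.5)),("scene",(0,-.0285,.013),(306,250.8)),("side",(.14,.0285,.012),(285.5,203.8)),("side",(.14,-.0285,.012),(311,202))]:
        o.append(proj(n,(x+ct*P[0]-sn*P[1],y+sn*P[0]+ct*P[1],P[2]))-q)
    return np.concatenate(o)
r=least_squares(f2,[.55,.13,1.57]);print(r.x,np.degrees(r.x[2]),r.fun.reshape(-1,2).round(1))
E
python3 fit.py
```

```text
[0.55424948 0.12893597 1.63443467] 93.64620823637192 [[ 0.2  0.8]
 [ 0.5  0.8]
 [ 0.   0.7]
 [-0.7  0.5]
 [-0.1 -1.2]
 [ 0.1 -1.9]]
w2 discs B [0.49744832 0.01192615] right [0.62447726 0.02043001] front [ 0.54913848 -0.06977654] pink [0.43255375 0.07986413]
w1 discs B [0.49747681 0.01221082] right [0.62564537 0.0161875 ] front [ 0.54918156 -0.07551249]
[0.55196144 0.13002977 1.60351319] 91.87453821355444 [[-2.   1.5]
 [-0.1 -0.3]
 [-0.3 -0.5]
 [-0.9 -1.1]
 [-0.1 -0.9]
 [ 0.3 -0.6]]
```

{"api": "send_rows", "payload": {"series": [{"wx": 0, "wy": -0.0175, "wz": 0, "dx": 0.1, "dy": -3.8, "dz": 0, "fingers": 200}, {"wx": 0, "wy": 0, "wz": 0, "dx": 0.1, "dy": -3.8, "dz": 0, "fingers": 200}, {"wx": 0, "wy": 0, "wz": 0, "dx": 0.1, "dy": -3.8, "dz": 0, "fingers": 200}, {"wx": 0, "wy": 0, "wz": 0, "dx": 0.1, "dy": -3.8, "dz": 0, "fingers": 200}, {"wx": 0, "wy": 0, "wz": 0, "dx": 0.1, "dy": -3.8, "dz": 0, "fingers": 200}, {"wx": 0, "wy": 0, "wz": 0, "dx": 0, "dy": -1.0, "dz": -2, "fingers": 200}, {"wx": 0, "wy": 0, "wz": 0, "dx": 0, "dy": 0, "dz": -3.5, "fingers": 200}, {"wx": 0, "wy": 0, "wz": 0, "dx": 0, "dy": 0, "dz": -3.5, "fingers": 200}, {"wx": 0, "wy": 0, "wz": 0, "dx": 0, "dy": 0, "dz": -3.5, "fingers": 200}, {"wx": 0, "wy": 0, "wz": 0, "dx": 0, "dy": 0, "dz": 0, "fingers": 200}]}}

```text
t: 2.78
tool_pos: [0.5406, -0.1685, 0.08]
orientation: [2.185, 2.241, -0.01]
force: [-1.1, 1.2, -1.2]
opening: 0.0203
```

```bash
python3 -c "
from h import *
wshot('w3')"
```

```text
t 2.78 pos [ 0.5406 -0.1685  0.08  ] x-axis [-0.025  1.    -0.013] z [ 0.0041 -0.0127 -0.9999] yaw 91.46 F [-1.1  1.2 -1.2] op 0.0203
```

View pics/w3.png

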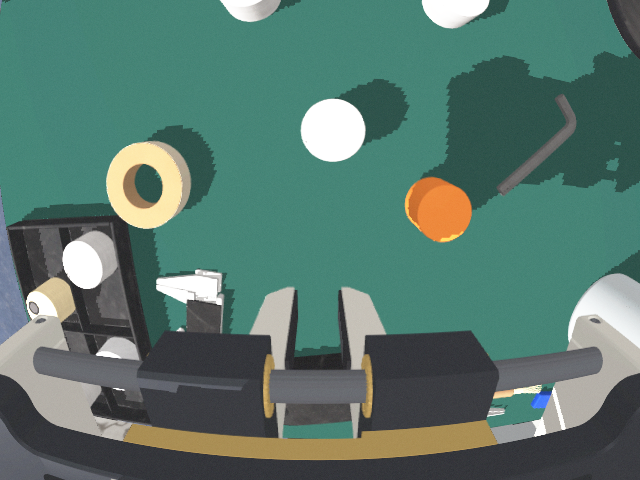

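```bash
python3 -c "
from h import *
import pickle
s,R=pickle.load(open('pics/w3.pkl','rb'))
print(wat(s,R,333,130,.032),wat(s,R,222,275,.01),wat(s,R,222,330,.01),'tape',wat(s,R,148,185,.018),'orange',wat(s,R,443,212,.032))"
```

```text
[ 0.54907936 -0.08479655] [ 0.47633712 -0.18412586] [ 0.47274953 -0.22917207] tape [ 0.4297866  -0.11911796] orange [ 0.61822621 -0.13011893]
```

{"api": "send_rows", "payload": {"series": [{"wx": 0.0, "wy": 0, "wz": 0.03, "dx": 0.8, "dy": 0.7, "dz": -2.5, "fingers": 200}, {"wx": 0, "wy": 0, "wz": 0, "dx": 0, "dy": 0.5, "dz": -2.0, "fingers": 200}, {"wx": 0, "wy": 0, "wz": 0, "dx": 0, "dy": 0, "dz": -1.0, "fingers": 200}, {"wx": 0, "wy": 0, "wz": 0, "dx": 0, "dy": 0, "dz": -0.4, "fingers": 200}, {"wx": 0, "wy": 0, "wz": 0, "dx": 0, "dy": 0, "dz": 0, "fingers": 200}]}}

```text
t: 3.25
tool_pos: [0.555, -0.1636, 0.0345]
orientation: [2.145, 2.259, -0.003]
force: [0.5, 1.1, 0.6]
opening: 0.0201
```

```bash
python3 -c "
from h import *
st()"
```

```text
t 3.25 pos [ 0.555  -0.1636  0.0345] x-axis [-0.052  0.998 -0.021] z [ 0.0181 -0.0197 -0.9996] yaw 92.97 F [0.5 1.1 0.6] op 0.0201
```

{"api": "send_rows", "payload": {"series": [{"wx": 0.02, "wy": 0.018, "wz": 0, "dx": -0.6, "dy": 0.5, "dz": -1.0, "fingers": 200}, {"wx": 0, "wy": 0, "wz": 0, "dx": 0, "dy": 0, "dz": -0.5, "fingers": 200}, {"wx": 0, "wy": 0, "wz": 0, "dx": 0, "dy": 0, "dz": 0, "fingers": 200}, {"wx": 0, "wy": 0, "wz": 0, "dx": 0, "dy": 0, "dz": 0, "fingers": 200}]}}

```text
t: 3.58
tool_pos: [0.5517, -0.1603, 0.024]
orientation: [2.161, 2.275, 0.005]
force: [-0.3, 0.0, -0.3]
opening: 0.0201
```

```bash
python3 -c "
from h import *
st()"
```

```text
t 3.58 pos [ 0.5517 -0.1603  0.024 ] x-axis [-0.051  0.999 -0.001] z [ 5.2e-03 -4.0e-04 -1.0e+00] yaw 92.95 F [-0.3  0.  -0.3] op 0.0201
```

{"api": "send_rows", "payload": {"series": [{"wx": 0, "wy": 0, "wz": 0, "dx": -0.2, "dy": 0.8, "dz": -0.6, "fingers": 200}, {"wx": 0, "wy": 0, "wz": 0, "dx": -0.1, "dy": 0.8, "dz": -0.2, "fingers": 200}, {"wx": 0, "wy": 0, "wz": 0, "dx": 0, "dy": 0.8, "dz": 0, "fingers": 200}, {"wx": 0, "wy": 0, "wz": 0, "dx": 0, "dy": 0.8, "dz": 0, "fingers": 200}, {"wx": 0, "wy": 0, "wz": 0, "dx": 0, "dy": 0.8, "dz": 0, "fingers": 200}, {"wx": 0, "wy": 0, "wz": 0, "dx": 0, "dy": 0.8, "dz": 0, "fingers": 200}, {"wx": 0, "wy": 0, "wz": 0, "dx": 0, "dy": 0, "dz": 0, "fingers": 200}]}}

```text
t: 4.17
tool_pos: [0.5488, -0.1068, 0.0164]
orientation: [2.16, 2.274, 0.006]
force: [-0.4, -0.5, -0.6]
opening: 0.02
```

```bash
python3 -c "
from h import *
wshot('w4')"
```

```text
t 4.17 pos [ 0.5488 -0.1068  0.0164] x-axis [-0.052  0.999 -0.001] z [ 6.6e-03 -7.0e-04 -1.0e+00] yaw 92.96 F [-0.4 -0.5 -0.6] op 0.02
```

View pics/w4.png

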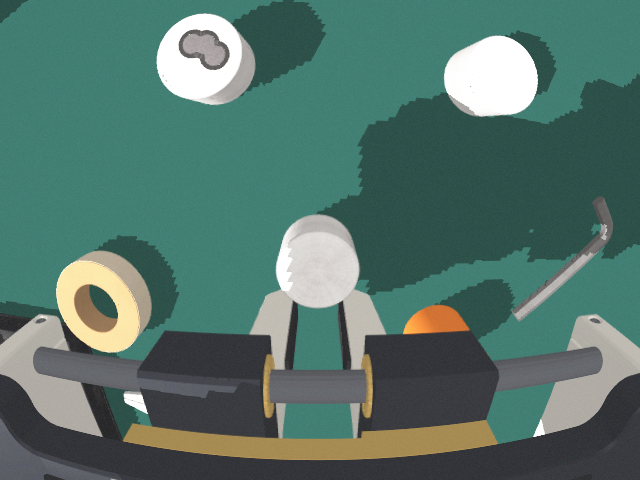

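{"api": "send_rows", "payload": {"series": [{"wx": 0, "wy": 0, "wz": 0, "dx": 0.05, "dy": 0.4, "dz": 0.15, "fingers": 200}, {"wx": 0, "wy": 0, "wz": 0, "dx": 0.05, "dy": 0.8, "dz": 0, "fingers": 200}, {"wx": 0, "wy": 0, "wz": 0, "dx": 0.05, "dy": 0.8, "dz": 0, "fingers": 200}, {"wx": 0, "wy": 0, "wz": 0, "dx": 0.05, "dy": 0.8, "dz": 0, "fingers": 200}, {"wx": 0, "wy": 0, "wz": 0, "dx": 0.05, "dy": 0.8, "dz": 0, "fingers": 200}, {"wx": 0, "wy": 0, "wz": 0, "dx": 0.05, "dy": 0.8, "dz": 0, "fingers": 200}, {"wx": 0, "wy": 0, "wz": 0, "dx": 0.05, "dy": 0.8, "dz": 0, "fingers": 200}, {"wx": 0, "wy": 0, "wz": 0, "dx": 0.05, "dy": 0.8, "dz": 0, "fingers": 200}, {"wx": 0, "wy": 0, "wz": 0, "dx": 0.05, "dy": 0.8, "dz": 0, "fingers": 200}, {"wx": 0, "wy": 0, "wz": 0, "dx": 0.05, "dy": 0.8, "dz": 0, "fingers": 200}, {"wx": 0, "wy": 0, "wz": 0, "dx": 0.05, "dy": 0.8, "dz": 0, "fingers": 200}, {"wx": 0, "wy": 0, "wz": 0, "dx": 0.05, "dy": 0.8, "dz": 0, "fingers": 200}, {"wx": 0, "wy": 0, "wz": 0, "dx": 0.05, "dy": 0.8, "dz": 0, "fingers": 200}, {"wx": 0, "wy": 0, "wz": 0, "dx": 0.05, "dy": 0.8, "dz": 0, "fingers": 200}, {"wx": 0, "wy": 0, "wz": 0, "dx": 0.05, "dy": 0.4, "dz": 0, "fingers": 200}, {"wx": 0, "wy": 0, "wz": 0, "dx": 0, "dy": 0, "dz": 0, "fingers": 200}]}}

```text
t: 5.55
tool_pos: [0.5568, 0.0165, 0.0181]
orientation: [2.158, 2.274, 0.004]
force: [-0.2, -1.7, -0.5]
opening: 0.0197
```

```bash
python3 -c "
from h import *
wshot('w5')"
```

```text
t 5.55 pos [0.5568 0.0165 0.0181] x-axis [-0.052  0.999 -0.003] z [ 0.0064 -0.0022 -1.    ] yaw 92.99 F [-0.2 -1.7 -0.5] op 0.0197
```

View pics/w5.png

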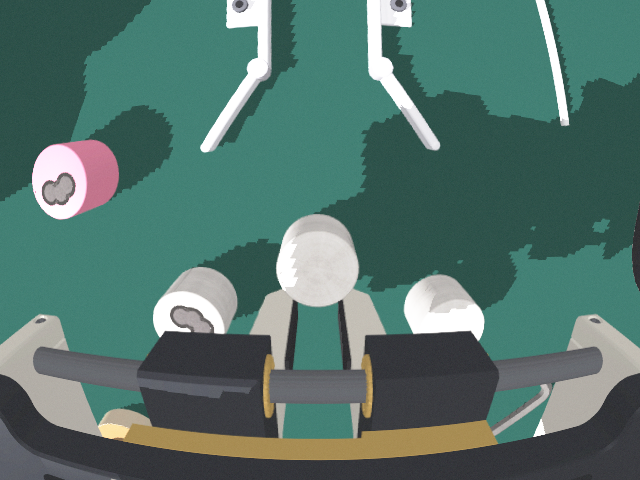

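```bash
cat > gate.py <<'E'
from h import *
import pickle,sys
from scipy.optimize import least_squares
def gate(n,obs):
    s,R=pickle.load(open(f'pics/{n}.pkl','rb'))
    def f(p):
        x,y,t=p;ct,sn=np.cos(t),np.sin(t)
        return np.concatenate([wproj(s,R,(x+ct*P[0]-sn*P[1],y+sn*P[0]+ct*P[1],P[2]))-q for P,q in obs])
    r=least_squares(f,[.55,.13,1.6]);print(r.x,np.degrees(r.x[2]),r.fun.round(1));return r.x
E
python3 - <<'E'
from gate import *
g=gate('w5',[((0,.0285,.013),(258,69)),((0,-.0285,.013),(380,68)),((-.036,.0545,.012),(207,149)),((-.036,-.0545,.012),(435,146))])
s,R=pickle.load(open('pics/w5.pkl','rb'));print(wat(s,R,318,266,.032))
E
```

```text
[0.55349745 0.12955094 1.64088485] 94.01577636280754 [-1.3  0.3  2.4 -0.4 -2.   0.4  0.9 -0.2]
[0.55725337 0.04214798]
```

```bash
python3 -c "
from h import *
print(at('side',260,165,0),at('side',390,163,0),at('side',225,160,0), at('scene',245,340,.15))"
```

```text
[0.45450707 0.46983735] [0.78557943 0.45424293] [0.36222024 0.50431453] [0.44442244 0.36079053]
```

{"api": "send_rows", "payload": {"series": [{"wx": 0, "wy": 0, "wz": 0.005, "dx": -0.02, "dy": 0.5, "dz": 0, "fingers": 200}, {"wx": 0, "wy": 0, "wz": 0, "dx": -0.03, "dy": 0.8, "dz": 0, "fingers": 200}, {"wx": 0, "wy": 0, "wz": 0, "dx": -0.03, "dy": 0.8, "dz": 0, "fingers": 200}, {"wx": 0, "wy": 0, "wz": 0, "dx": -0.03, "dy": 0.8, "dz": 0, "fingers": 200}, {"wx": 0, "wy": 0, "wz": 0, "dx": -0.03, "dy": 0.8, "dz": 0, "fingers": 200}, {"wx": 0, "wy": 0, "wz": 0, "dx": -0.03, "dy": 0.8, "dz": 0, "fingers": 200}, {"wx": 0, "wy": 0, "wz": 0, "dx": -0.03, "dy": 0.5, "dz": 0, "fingers": 200}, {"wx": 0, "wy": 0, "wz": 0, "dx": 0, "dy": 0, "dz": 0, "fingers": 200}]}}

```text
t: 6.27
tool_pos: [0.5546, 0.0707, 0.0183]
orientation: [2.154, 2.278, 0.005]
force: [1.0, -0.6, -0.9]
opening: 0.0203
```

```bash
python3 -c "
from h import *
wshot('w6')"
```

```text
t 6.27 pos [0.5546 0.0707 0.0183] x-axis [-0.056  0.998 -0.003] z [ 0.0068 -0.0024 -1.    ] yaw 93.22 F [ 1.  -0.6 -0.9] op 0.0203
```

View pics/w6.png

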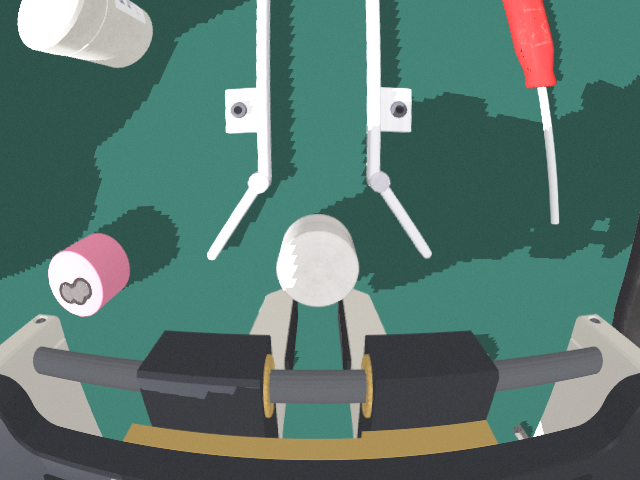

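{"api": "send_rows", "payload": {"series": [{"wx": 0, "wy": 0, "wz": 0, "dx": -0.03, "dy": 0.5, "dz": 0.02, "fingers": 200}, {"wx": 0, "wy": 0, "wz": 0, "dx": -0.045, "dy": 0.8, "dz": 0, "fingers": 200}, {"wx": 0, "wy": 0, "wz": 0, "dx": -0.045, "dy": 0.8, "dz": 0, "fingers": 200}, {"wx": 0, "wy": 0, "wz": 0, "dx": -0.045, "dy": 0.8, "dz": 0, "fingers": 200}, {"wx": 0, "wy": 0, "wz": 0, "dx": -0.045, "dy": 0.8, "dz": 0, "fingers": 200}, {"wx": 0, "wy": 0, "wz": 0, "dx": -0.045, "dy": 0.8, "dz": 0, "fingers": 200}, {"wx": 0, "wy": 0, "wz": 0, "dx": -0.045, "dy": 0.8, "dz": 0, "fingers": 200}, {"wx": 0, "wy": 0, "wz": 0, "dx": -0.045, "dy": 0.8, "dz": 0, "fingers": 200}, {"wx": 0, "wy": 0, "wz": 0, "dx": -0.045, "dy": 0.8, "dz": 0, "fingers": 200}, {"wx": 0, "wy": 0, "wz": 0, "dx": -0.045, "dy": 0.8, "dz": 0, "fingers": 200}, {"wx": 0, "wy": 0, "wz": 0, "dx": -0.03, "dy": 0.5, "dz": 0, "fingers": 200}, {"wx": 0, "wy": 0, "wz": 0, "dx": 0, "dy": 0, "dz": 0, "fingers": 200}]}}

```text
t: 7.32
tool_pos: [0.549, 0.1613, 0.0184]
orientation: [2.154, 2.278, 0.004]
force: [1.3, -1.9, -0.1]
opening: 0.02
```

```bash
python3 -c "
from h import *
wshot('w7')"
```

```text
t 7.32 pos [0.549  0.1613 0.0184] x-axis [-0.056  0.998 -0.003] z [ 0.0065 -0.0026 -1.    ] yaw 93.22 F [ 1.3 -1.9 -0.1] op 0.02
```

View pics/w7.png

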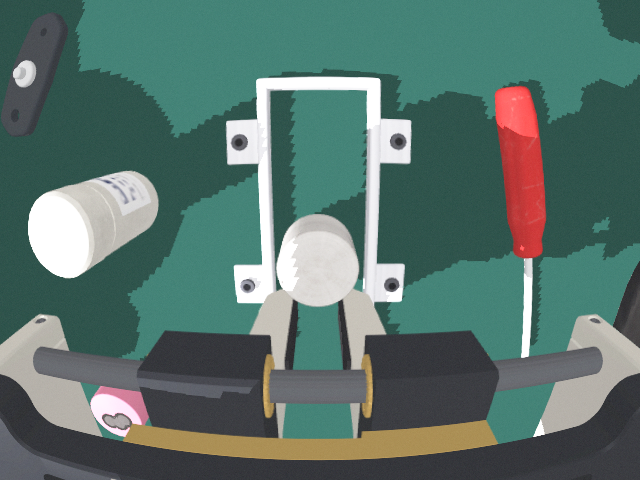

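{"api": "send_rows", "payload": {"series": [{"wx": 0, "wy": 0, "wz": 0, "dx": -0.02, "dy": 0.5, "dz": 0.0, "fingers": 200}, {"wx": 0, "wy": 0, "wz": 0, "dx": -0.045, "dy": 0.8, "dz": 0, "fingers": 200}, {"wx": 0, "wy": 0, "wz": 0, "dx": -0.045, "dy": 0.8, "dz": 0, "fingers": 200}, {"wx": 0, "wy": 0, "wz": 0, "dx": -0.045, "dy": 0.8, "dz": 0, "fingers": 200}, {"wx": 0, "wy": 0, "wz": 0, "dx": -0.045, "dy": 0.8, "dz": 0, "fingers": 200}, {"wx": 0, "wy": 0, "wz": 0, "dx": -0.045, "dy": 0.7, "dz": 0, "fingers": 200}, {"wx": 0, "wy": 0, "wz": 0, "dx": -0.03, "dy": 0.4, "dz": 0, "fingers": 200}, {"wx": 0, "wy": 0, "wz": 0, "dx": -0.01, "dy": 0.2, "dz": 0, "fingers": 200}, {"wx": 0, "wy": 0, "wz": 0, "dx": 0, "dy": 0, "dz": 0, "fingers": 200}]}}

```text
t: 8.12
tool_pos: [0.5458, 0.2157, 0.0184]
orientation: [2.154, 2.277, 0.003]
force: [-0.0, -1.9, -0.0]
opening: 0.0201
```

```bash
python3 -c "
from h import *
wshot('w8')"
```

```text
t 8.12 pos [0.5458 0.2157 0.0184] x-axis [-0.056  0.998 -0.003] z [ 0.0063 -0.0031 -1.    ] yaw 93.18 F [-0.  -1.9 -0. ] op 0.0201
```

View pics/w8.png

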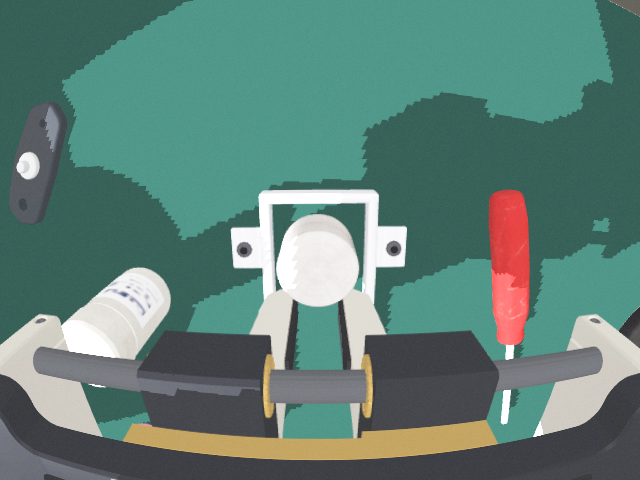

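{"api": "send_rows", "payload": {"series": [{"wx": 0, "wy": 0, "wz": 0, "dx": -0.02, "dy": 0.35, "dz": 0, "fingers": 200}, {"wx": 0, "wy": 0, "wz": 0, "dx": 0, "dy": 0, "dz": 0, "fingers": 200}, {"wx": 0, "wy": 0, "wz": 0, "dx": 0.05, "dy": -1.0, "dz": 0, "fingers": 200}, {"wx": 0, "wy": 0, "wz": 0, "dx": 0, "dy": -0.5, "dz": 2, "fingers": 200}, {"wx": 0, "wy": 0, "wz": 0, "dx": 0, "dy": -0.5, "dz": 3, "fingers": 200}, {"wx": 0, "wy": 0, "wz": -0.05, "dx": 0, "dy": -1.5, "dz": 2, "fingers": 200}, {"wx": 0, "wy": 0, "wz": -0.12, "dx": -0.6, "dy": -1.5, "dz": 0, "fingers": 200}, {"wx": 0, "wy": 0, "wz": -0.12, "dx": -0.8, "dy": -1.5, "dz": 0, "fingers": 200}, {"wx": 0, "wy": 0, "wz": -0.12, "dx": -0.8, "dy": -1.5, "dz": 0, "fingers": 200}, {"wx": 0, "wy": 0, "wz": -0.12, "dx": -0.8, "dy": -1.5, "dz": 0, "fingers": 200}, {"wx": 0, "wy": 0, "wz": -0.12, "dx": -0.8, "dy": -1.5, "dz": 0, "fingers": 200}, {"wx": 0, "wy": 0, "wz": -0.12, "dx": -0.8, "dy": -1.5, "dz": 0, "fingers": 200}, {"wx": 0, "wy": 0, "wz": -0.12, "dx": -0.8, "dy": -1.5, "dz": 0, "fingers": 200}, {"wx": 0, "wy": 0, "wz": -0.12, "dx": -0.8, "dy": -1.5, "dz": 0, "fingers": 200}, {"wx": 0, "wy": 0, "wz": -0.12, "dx": -0.8, "dy": -1.5, "dz": 0, "fingers": 200}, {"wx": 0, "wy": 0, "wz": -0.12, "dx": -0.8, "dy": -1.0, "dz": 0, "fingers": 200}, {"wx": 0, "wy": 0, "wz": -0.12, "dx": -0.8, "dy": -1.0, "dz": 0, "fingers": 200}, {"wx": 0, "wy": 0, "wz": -0.12, "dx": -0.8, "dy": -0.5, "dz": 0, "fingers": 200}, {"wx": 0, "wy": 0, "wz": -0.1, "dx": 0, "dy": 0, "dz": 0, "fingers": 200}, {"wx": 0, "wy": 0, "wz": 0, "dx": 0, "dy": 0, "dz": 0, "fingers": 200}]}}

```text
t: 9.83
tool_pos: [0.4457, 0.0039, 0.0921]
orientation: [3.133, -0.053, 0.006]
force: [0.5, 0.1, 0.1]
opening: 0.0199
```

```bash
python3 -c "
from h import *
wshot('w9')"
```

```text
t 9.83 pos [0.4457 0.0039 0.0921] x-axis [ 0.999 -0.034  0.004] z [ 0.0038 -0.0082 -1.    ] yaw -1.92 F [0.5 0.1 0.1] op 0.0199
```

View pics/w9.png

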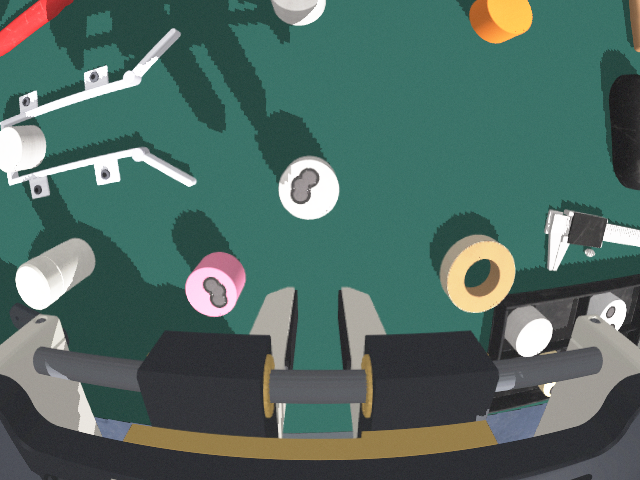

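```bash
python3 -c "
from h import *
import pickle
s,R=pickle.load(open('pics/w9.pkl','rb'))
print(wat(s,R,309,186,.033),'pink',wat(s,R,215,291,.033))"
```

```text
[0.49765466 0.0069527 ] pink [0.42973351 0.07352333]
```

{"api": "send_rows", "payload": {"series": [{"wx": 0.008, "wy": 0.004, "wz": 0.033, "dx": 0.3, "dy": 0.3, "dz": -2.0, "fingers": 200}, {"wx": 0, "wy": 0, "wz": 0, "dx": 0, "dy": 0, "dz": -2.0, "fingers": 200}, {"wx": 0, "wy": 0, "wz": 0, "dx": 0, "dy": 0, "dz": -2.0, "fingers": 200}, {"wx": 0, "wy": 0, "wz": 0, "dx": 0, "dy": 0, "dz": -1.0, "fingers": 200}, {"wx": 0, "wy": 0, "wz": 0, "dx": 0, "dy": 0, "dz": 0, "fingers": 200}, {"wx": 0, "wy": 0, "wz": 0, "dx": 0, "dy": 0, "dz": 0, "fingers": 200}]}}

```text
t: 10.38
tool_pos: [0.451, 0.0061, 0.0219]
orientation: [-3.141, -0.045, -0.008]
force: [0.1, -0.6, 0.4]
opening: 0.02
```

```bash
python3 -c "
from h import *
st()"
```

```text
t 10.38 pos [0.451  0.0061 0.0219] x-axis [1.    0.028 0.005] z [ 5.1e-03  3.0e-04 -1.0e+00] yaw 1.63 F [ 0.1 -0.6  0.4] op 0.02
```

{"api": "send_rows", "payload": {"series": [{"wx": 0, "wy": 0.005, "wz": -0.02, "dx": 0.5, "dy": 0.05, "dz": -0.4, "fingers": 200}, {"wx": 0, "wy": 0, "wz": 0, "dx": 0.7, "dy": 0, "dz": 0, "fingers": 200}, {"wx": 0, "wy": 0, "wz": 0, "dx": 0.7, "dy": 0, "dz": 0, "fingers": 200}, {"wx": 0, "wy": 0, "wz": 0, "dx": 0.8, "dy": 0, "dz": 0, "fingers": 200}, {"wx": 0, "wy": 0, "wz": 0, "dx": 0.8, "dy": 0, "dz": 0, "fingers": 200}, {"wx": 0, "wy": 0, "wz": 0, "dx": 0.8, "dy": 0, "dz": 0, "fingers": 200}, {"wx": 0, "wy": 0, "wz": 0, "dx": 0.8, "dy": 0, "dz": 0, "fingers": 200}, {"wx": 0, "wy": 0, "wz": 0, "dx": 0.8, "dy": 0, "dz": 0, "fingers": 200}, {"wx": 0, "wy": 0, "wz": 0, "dx": 0.7, "dy": 0, "dz": 0, "fingers": 200}, {"wx": 0, "wy": 0, "wz": 0, "dx": 0.5, "dy": 0, "dz": 0, "fingers": 200}, {"wx": 0, "wy": 0, "wz": 0, "dx": 0, "dy": 0, "dz": 0, "fingers": 200}]}}

```text
t: 11.3
tool_pos: [0.5317, 0.0066, 0.0223]
orientation: [3.141, 0.025, 0.006]
force: [-1.4, 1.1, 0.0]
opening: 0.0204
```

```bash
python3 -c "
from h import *
wshot('w10')"
```

```text
t 11.3 pos [0.5317 0.0066 0.0223] x-axis [1.    0.016 0.004] z [ 3.6e-03 -1.0e-04 -1.0e+00] yaw 0.9 F [-1.4  1.1  0. ] op 0.0204
```

View pics/w10.png

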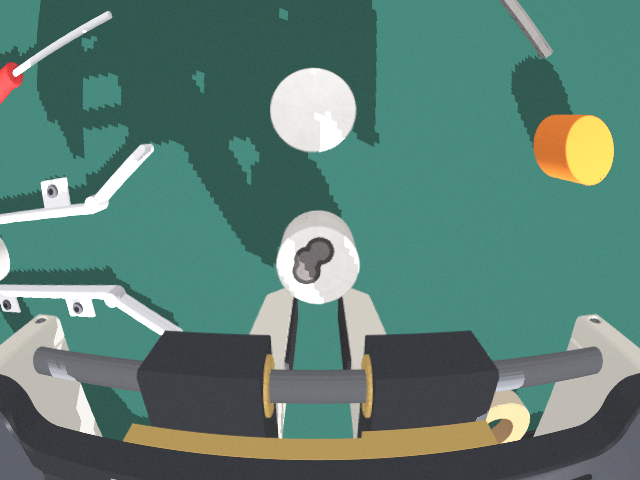

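{"api": "send_rows", "payload": {"series": [{"wx": 0, "wy": 0, "wz": 0, "dx": 0.5, "dy": 0, "dz": 0, "fingers": 200}, {"wx": 0, "wy": 0, "wz": 0, "dx": 0, "dy": 0, "dz": 0, "fingers": 200}, {"wx": 0, "wy": 0, "wz": 0, "dx": -1.2, "dy": 0, "dz": 0, "fingers": 200}, {"wx": 0, "wy": 0, "wz": 0, "dx": -1.2, "dy": 0, "dz": 0, "fingers": 200}, {"wx": 0, "wy": 0, "wz": 0, "dx": 0, "dy": 0, "dz": 2.5, "fingers": 200}, {"wx": 0, "wy": 0, "wz": 0.06, "dx": 0, "dy": -0.4, "dz": 2.5, "fingers": 200}, {"wx": 0, "wy": 0, "wz": 0.12, "dx": 0, "dy": -0.6, "dz": 0, "fingers": 200}, {"wx": 0, "wy": 0, "wz": 0.12, "dx": 0, "dy": -0.6, "dz": 0, "fingers": 200}, {"wx": 0, "wy": 0, "wz": 0.12, "dx": 0, "dy": -0.6, "dz": 0, "fingers": 200}, {"wx": 0, "wy": 0, "wz": 0.12, "dx": 0.3, "dy": -0.6, "dz": 0, "fingers": 200}, {"wx": 0, "wy": 0, "wz": 0.12, "dx": 0.5, "dy": -0.6, "dz": 0, "fingers": 200}, {"wx": 0, "wy": 0, "wz": 0.12, "dx": 0.5, "dy": -0.6, "dz": 0, "fingers": 200}, {"wx": 0, "wy": 0, "wz": 0.12, "dx": 0.5, "dy": -0.6, "dz": 0, "fingers": 200}, {"wx": 0, "wy": 0, "wz": 0.12, "dx": 0.5, "dy": -0.6, "dz": 0, "fingers": 200}, {"wx": 0, "wy": 0, "wz": 0.12, "dx": 0.5, "dy": -0.6, "dz": 0, "fingers": 200}, {"wx": 0, "wy": 0, "wz": 0.12, "dx": 0.5, "dy": -0.3, "dz": 0, "fingers": 200}, {"wx": 0, "wy": 0, "wz": 0.12, "dx": 0.5, "dy": 0, "dz": 0, "fingers": 200}, {"wx": 0, "wy": 0, "wz": 0.12, "dx": 0.5, "dy": 0, "dz": 0, "fingers": 200}, {"wx": 0, "wy": 0, "wz": 0.1, "dx": 0.3, "dy": 0, "dz": 0, "fingers": 200}, {"wx": 0, "wy": 0, "wz": 0, "dx": 0, "dy": 0, "dz": 0, "fingers": 200}]}}

```text
t: 13.02
tool_pos: [0.5626, -0.0582, 0.0794]
orientation: [2.09, 2.341, 0.025]
force: [-0.0, 0.2, 0.9]
opening: 0.02
```

```bash
python3 -c "
from h import *
wshot('w11')"
```

```text
t 13.02 pos [ 0.5626 -0.0582  0.0794] x-axis [-0.113  0.994  0.008] z [ 0.0129  0.0097 -0.9999] yaw 96.5 F [-0.   0.2  0.9] op 0.02
```

View pics/w11.png

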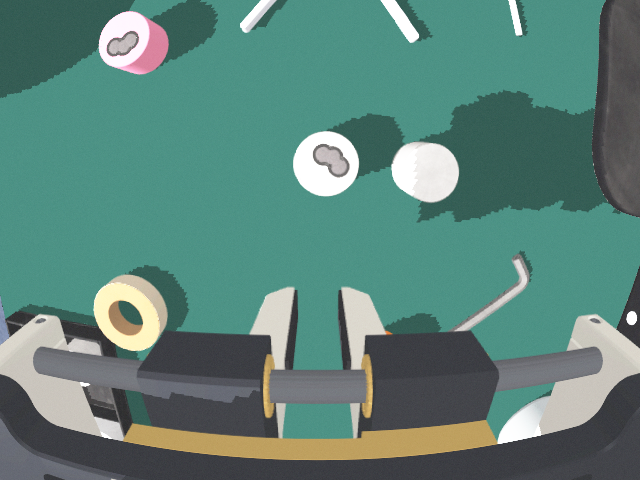

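```bash
python3 -c "
from h import *
import pickle
s,R=pickle.load(open('pics/w11.pkl','rb'))
print(wat(s,R,326,164,.033),'right',wat(s,R,428,171,.032))"
```

```text
[0.56248781 0.0069682 ] right [0.62326092 0.01099838]
```

{"api": "send_rows", "payload": {"series": [{"wx": -0.01, "wy": 0.013, "wz": -0.056, "dx": 0.05, "dy": 0.3, "dz": -2.0, "fingers": 200}, {"wx": 0, "wy": 0, "wz": 0, "dx": 0, "dy": 0, "dz": -2.0, "fingers": 200}, {"wx": 0, "wy": 0, "wz": 0, "dx": 0, "dy": 0, "dz": -1.5, "fingers": 200}, {"wx": 0, "wy": 0, "wz": 0, "dx": 0, "dy": 0, "dz": -0.5, "fingers": 200}, {"wx": 0, "wy": 0, "wz": 0, "dx": 0, "dy": 0, "dz": 0, "fingers": 200}, {"wx": 0, "wy": 0, "wz": 0, "dx": 0, "dy": 0, "dz": 0, "fingers": 200}]}}

```text
t: 13.57
tool_pos: [0.5636, -0.0552, 0.0199]
orientation: [2.188, 2.248, 0.002]
force: [0.0, -0.3, 0.5]
opening: 0.0201
```

```bash
python3 -c "
from h import *
st()"
```

```text
t 13.57 pos [ 0.5636 -0.0552  0.0199] x-axis [-0.027  1.    -0.002] z [ 0.0045 -0.0023 -1.    ] yaw 91.56 F [ 0.  -0.3  0.5] op 0.0201
```

{"api": "send_rows", "payload": {"series": [{"wx": 0, "wy": 0, "wz": 0.02, "dx": -0.02, "dy": 0.5, "dz": -0.15, "fingers": 200}, {"wx": 0, "wy": 0, "wz": 0.01, "dx": -0.03, "dy": 0.8, "dz": 0, "fingers": 200}, {"wx": 0, "wy": 0, "wz": 0, "dx": -0.04, "dy": 0.8, "dz": 0, "fingers": 200}, {"wx": 0, "wy": 0, "wz": 0, "dx": -0.04, "dy": 0.8, "dz": 0, "fingers": 200}, {"wx": 0, "wy": 0, "wz": 0, "dx": -0.04, "dy": 0.8, "dz": 0, "fingers": 200}, {"wx": 0, "wy": 0, "wz": 0, "dx": -0.04, "dy": 0.8, "dz": 0, "fingers": 200}, {"wx": 0, "wy": 0, "wz": 0, "dx": -0.04, "dy": 0.8, "dz": 0, "fingers": 200}, {"wx": 0, "wy": 0, "wz": 0, "dx": -0.04, "dy": 0.8, "dz": 0, "fingers": 200}, {"wx": 0, "wy": 0, "wz": 0, "dx": -0.04, "dy": 0.8, "dz": 0, "fingers": 200}, {"wx": 0, "wy": 0, "wz": 0, "dx": -0.04, "dy": 0.8, "dz": 0, "fingers": 200}, {"wx": 0, "wy": 0, "wz": 0, "dx": -0.04, "dy": 0.8, "dz": 0, "fingers": 200}, {"wx": 0, "wy": 0, "wz": 0, "dx": -0.04, "dy": 0.8, "dz": 0, "fingers": 200}, {"wx": 0, "wy": 0, "wz": 0, "dx": -0.04, "dy": 0.8, "dz": 0, "fingers": 200}, {"wx": 0, "wy": 0, "wz": 0, "dx": -0.04, "dy": 0.8, "dz": 0, "fingers": 200}, {"wx": 0, "wy": 0, "wz": 0, "dx": -0.04, "dy": 0.8, "dz": 0, "fingers": 200}, {"wx": 0, "wy": 0, "wz": 0, "dx": -0.02, "dy": 0.4, "dz": 0, "fingers": 200}, {"wx": 0, "wy": 0, "wz": 0, "dx": 0, "dy": 0, "dz": 0, "fingers": 200}]}}

```text
t: 14.98
tool_pos: [0.5593, 0.0792, 0.0229]
orientation: [2.148, 2.278, 0.007]
force: [0.8, -1.4, 0.1]
opening: 0.0201
```

```bash
python3 -c "
from h import *
wshot('w12')"
```

```text
t 14.98 pos [0.5593 0.0792 0.0229] x-axis [-0.059  0.998 -0.005] z [ 0.0108 -0.0039 -0.9999] yaw 93.37 F [ 0.8 -1.4  0.1] op 0.0201
```

View pics/w12.png

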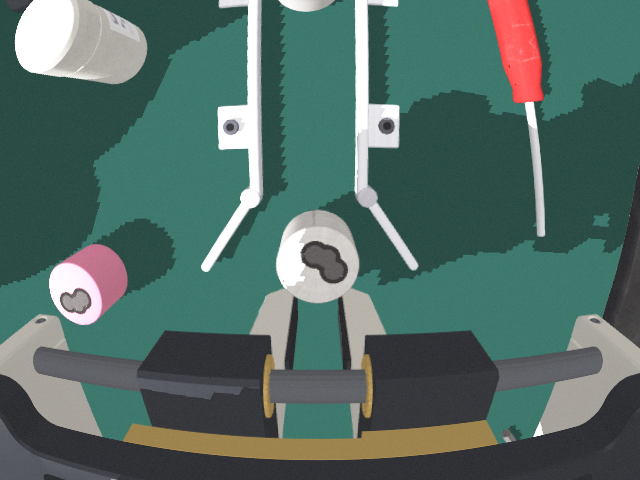

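{"api": "send_rows", "payload": {"series": [{"wx": 0.004, "wy": 0.01, "wz": 0, "dx": -0.15, "dy": 0.3, "dz": -0.15, "fingers": 200}, {"wx": 0, "wy": 0, "wz": 0, "dx": -0.2, "dy": 0.35, "dz": -0.15, "fingers": 200}, {"wx": 0, "wy": 0, "wz": 0, "dx": -0.15, "dy": 0.3, "dz": -0.1, "fingers": 200}, {"wx": 0, "wy": 0, "wz": 0, "dx": 0, "dy": 0, "dz": 0, "fingers": 200}]}}

```text
t: 15.37
tool_pos: [0.5561, 0.0878, 0.0202]
orientation: [2.155, 2.282, 0.004]
force: [0.0, -0.3, 0.2]
opening: 0.0202
```

```bash
python3 -c "
from h import *
wshot('w13')"
```

```text
t 15.37 pos [0.5561 0.0878 0.0202] x-axis [-0.057  0.998 -0.001] z [ 3.7e-03 -3.0e-04 -1.0e+00] yaw 93.29 F [ 0.  -0.3  0.2] op 0.0202
```

View pics/w13.png

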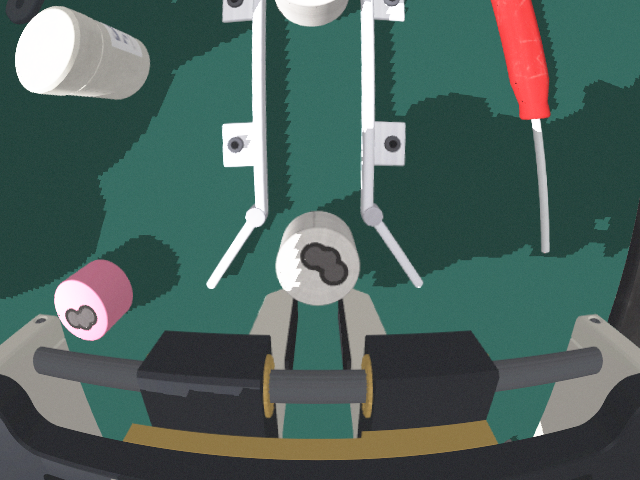

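{"api": "send_rows", "payload": {"series": [{"wx": 0, "wy": 0, "wz": 0, "dx": -0.15, "dy": 0.3, "dz": -0.05, "fingers": 200}, {"wx": 0, "wy": 0, "wz": 0, "dx": -0.2, "dy": 0.4, "dz": -0.05, "fingers": 200}, {"wx": 0, "wy": 0, "wz": 0, "dx": -0.03, "dy": 0.3, "dz": 0, "fingers": 200}, {"wx": 0, "wy": 0, "wz": 0, "dx": 0, "dy": 0, "dz": 0, "fingers": 200}]}}

```text
t: 15.75
tool_pos: [0.5523, 0.0979, 0.0194]
orientation: [2.155, 2.28, 0.004]
force: [1.8, -2.0, 2.1]
opening: 0.02
```

```bash
python3 -c "
from h import *
wshot('w14')"
```

```text
t 15.75 pos [0.5523 0.0979 0.0194] x-axis [-0.056  0.998 -0.001] z [ 4.6e-03 -7.0e-04 -1.0e+00] yaw 93.23 F [ 1.8 -2.   2.1] op 0.02
```

View pics/w14.png

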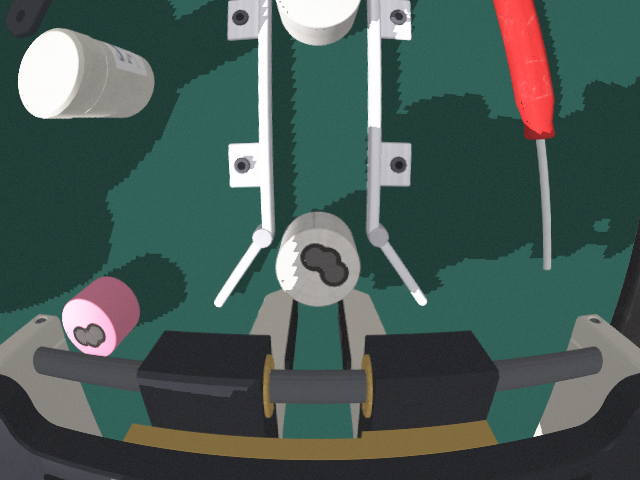

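{"api": "send_rows", "payload": {"series": [{"wx": 0, "wy": 0, "wz": 0, "dx": -0.01, "dy": 0.4, "dz": 0, "fingers": 200}, {"wx": 0, "wy": 0, "wz": 0, "dx": -0.04, "dy": 0.8, "dz": -0.02, "fingers": 200}, {"wx": 0, "wy": 0, "wz": 0, "dx": -0.04, "dy": 0.8, "dz": -0.02, "fingers": 200}, {"wx": 0, "wy": 0, "wz": 0, "dx": -0.04, "dy": 0.8, "dz": -0.02, "fingers": 200}, {"wx": 0, "wy": 0, "wz": 0, "dx": -0.04, "dy": 0.8, "dz": -0.02, "fingers": 200}, {"wx": 0, "wy": 0, "wz": 0, "dx": -0.04, "dy": 0.8, "dz": -0.02, "fingers": 200}, {"wx": 0, "wy": 0, "wz": 0, "dx": -0.04, "dy": 0.8, "dz": -0.02, "fingers": 200}, {"wx": 0, "wy": 0, "wz": 0, "dx": -0.04, "dy": 0.8, "dz": 0, "fingers": 200}, {"wx": 0, "wy": 0, "wz": 0, "dx": -0.04, "dy": 0.7, "dz": 0, "fingers": 200}, {"wx": 0, "wy": 0, "wz": 0, "dx": -0.02, "dy": 0.4, "dz": 0, "fingers": 200}, {"wx": 0, "wy": 0, "wz": 0, "dx": 0, "dy": 0, "dz": 0, "fingers": 200}]}}

```text
t: 16.72
tool_pos: [0.5476, 0.1773, 0.0182]
orientation: [2.154, 2.282, 0.002]
force: [1.0, -3.5, 2.8]
opening: 0.02
```

```bash
python3 -c "
from h import *
wshot('w15')"
```

```text
t 16.72 pos [0.5476 0.1773 0.0182] x-axis [-0.058  0.998 -0.001] z [ 0.0036 -0.0012 -1.    ] yaw 93.32 F [ 1.  -3.5  2.8] op 0.02
```

View pics/w15.png

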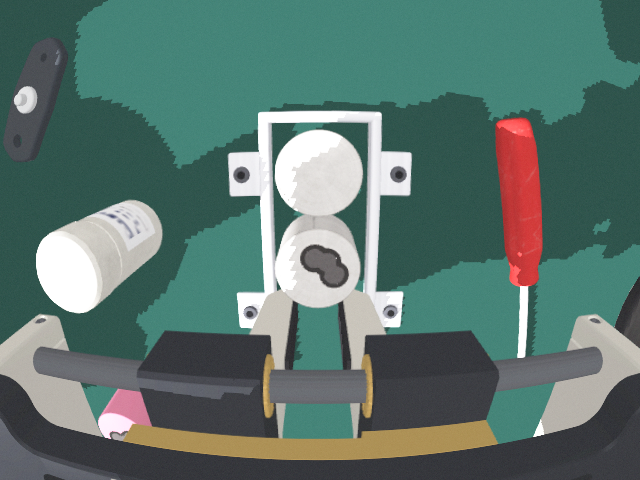

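```bash
python3 -c "
from h import *
st();print(robot.read_state()['q'].round(2))
o1,d1=ray('side',457,278);o2,d2=ray('scene',322,108)
A=np.stack([d1,-d2],1);t=np.linalg.lstsq(A,o2-o1,rcond=None)[0];print(o1+d1*t[0],o2+d2*t[1])
o1,d1=ray('side',408,188);o2,d2=ray('scene',135,210)
t=np.linalg.lstsq(np.stack([d1,-d2],1),o2-o1,rcond=None)[0];print(o1+d1*t[0],o2+d2*t[1])
"
```

```text
t 16.77 pos [0.5477 0.177  0.0182] x-axis [-0.058  0.998 -0.001] z [ 0.0036 -0.0012 -1.    ] yaw 93.31 F [ 0.2 -0.6 -0. ] op 0.0201
[ 0.22  0.25  1.74 -0.    1.15  0.17]
[ 0.76943839 -0.0984003   0.1092386 ] [ 0.76620246 -0.0991885   0.10675948]
[0.79472183 0.29583194 0.02108122] [0.83561447 0.30792444 0.05999452]
```

{"api": "send_rows", "payload": {"series": [{"wx": 0, "wy": 0, "wz": 0, "dx": 0.05, "dy": -1.2, "dz": 0, "fingers": 200}, {"wx": 0, "wy": 0, "wz": 0, "dx": 0, "dy": -0.5, "dz": 2.5, "fingers": 200}, {"wx": 0, "wy": 0, "wz": 0, "dx": 0, "dy": -0.5, "dz": 3, "fingers": 200}, {"wx": 0, "wy": 0, "wz": 0.08, "dx": 0, "dy": -1.0, "dz": 1.5, "fingers": 200}, {"wx": 0, "wy": 0, "wz": 0.12, "dx": 0.1, "dy": -1.1, "dz": 0, "fingers": 200}, {"wx": 0, "wy": 0, "wz": 0.12, "dx": 0.1, "dy": -1.1, "dz": 0, "fingers": 200}, {"wx": 0, "wy": 0, "wz": 0.12, "dx": 0.1, "dy": -1.1, "dz": 0, "fingers": 200}, {"wx": 0, "wy": 0, "wz": 0.12, "dx": 0.1, "dy": -1.1, "dz": 0, "fingers": 200}, {"wx": 0, "wy": 0, "wz": 0.12, "dx": 0.1, "dy": -1.1, "dz": 0, "fingers": 200}, {"wx": 0, "wy": 0, "wz": 0.12, "dx": 0.1, "dy": -1.1, "dz": 0, "fingers": 200}, {"wx": 0, "wy": 0, "wz": 0.12, "dx": 0.1, "dy": -1.1, "dz": 0, "fingers": 200}, {"wx": 0, "wy": 0, "wz": 0.12, "dx": 0.3, "dy": -1.1, "dz": 0, "fingers": 200}, {"wx": 0, "wy": 0, "wz": 0.12, "dx": 0.8, "dy": -1.1, "dz": 0, "fingers": 200}, {"wx": 0, "wy": 0, "wz": 0.12, "dx": 1.5, "dy": -1.1, "dz": 0, "fingers": 200}, {"wx": 0, "wy": 0, "wz": 0.1, "dx": 2.0, "dy": -1.0, "dz": 0, "fingers": 200}, {"wx": 0, "wy": 0, "wz": 0.0, "dx": 2.0, "dy": -0.6, "dz": 0, "fingers": 200}, {"wx": 0, "wy": 0, "wz": 0, "dx": 2.0, "dy": 0, "dz": 0, "fingers": 200}, {"wx": 0, "wy": 0, "wz": 0, "dx": 1.0, "dy": 0, "dz": 0, "fingers": 200}, {"wx": 0, "wy": 0, "wz": 0, "dx": 0, "dy": 0, "dz": 0, "fingers": 200}]}}

```text
t: 18.35
tool_pos: [0.6427, -0.0057, 0.0813]
orientation: [-0.117, -3.129, 0.005]
force: [1.0, 0.1, -0.3]
opening: 0.0199
```

```bash
python3 -c "
from h import *
wshot('w16')"
```

```text
t 18.35 pos [ 0.6427 -0.0057  0.0813] x-axis [-0.997  0.075  0.011] z [-0.0108 -0.0029 -0.9999] yaw 175.71 F [ 1.   0.1 -0.3] op 0.0199
```

View pics/w16.png

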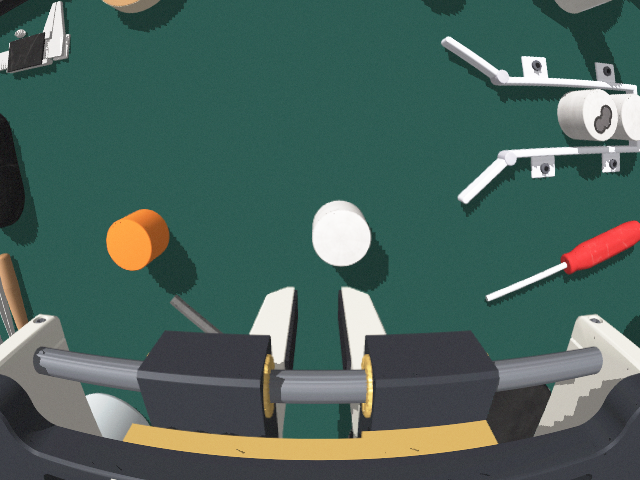

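```bash
python3 -c "
from h import *
import pickle
s,R=pickle.load(open('pics/w16.pkl','rb'))
print(wat(s,R,341,236,.032),wat(s,R,172,300,.009))"
```

```text
[0.6240411 0.0101253] [ 0.67078233 -0.11722039]
```

{"api": "send_rows", "payload": {"series": [{"wx": 0.0, "wy": -0.01, "wz": 0.04, "dx": 1.0, "dy": 0.7, "dz": 0, "fingers": 200}, {"wx": 0, "wy": 0, "wz": 0.03, "dx": 1.0, "dy": 0.6, "dz": 0, "fingers": 200}, {"wx": 0, "wy": 0, "wz": 0, "dx": 0.6, "dy": 0.1, "dz": 0, "fingers": 200}, {"wx": 0, "wy": 0, "wz": 0, "dx": 0, "dy": 0, "dz": 0, "fingers": 200}, {"wx": 0, "wy": 0, "wz": 0, "dx": 0, "dy": 0, "dz": 0, "fingers": 200}]}}

```text
t: 18.82
tool_pos: [0.6633, 0.0065, 0.0787]
orientation: [-0.009, -3.134, 0.004]
force: [0.8, 0.3, -0.2]
opening: 0.02
```

```bash
python3 -c "
from h import *
wshot('w17')"
```

```text
t 18.82 pos [0.6633 0.0065 0.0787] x-axis [-1.     0.006  0.008] z [-0.0076 -0.0022 -1.    ] yaw 179.68 F [ 0.8  0.3 -0.2] op 0.02
```

View pics/w17.png

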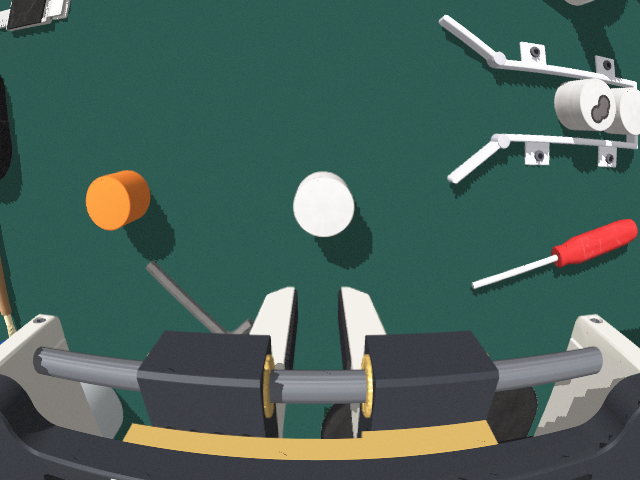

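{"api": "send_rows", "payload": {"series": [{"wx": 0.0, "wy": -0.007, "wz": 0, "dx": 0.4, "dy": 0.3, "dz": -2, "fingers": 200}, {"wx": 0, "wy": 0, "wz": 0, "dx": 0, "dy": 0, "dz": -2, "fingers": 200}, {"wx": 0, "wy": 0, "wz": 0, "dx": 0, "dy": 0, "dz": -1.5, "fingers": 200}, {"wx": 0, "wy": 0, "wz": 0, "dx": 0, "dy": 0, "dz": -0.4, "fingers": 200}, {"wx": 0, "wy": 0, "wz": 0, "dx": 0, "dy": 0, "dz": 0, "fingers": 200}, {"wx": 0, "wy": 0, "wz": 0, "dx": 0, "dy": 0, "dz": 0, "fingers": 200}]}}

```text
t: 19.37
tool_pos: [0.6655, 0.008, 0.0201]
orientation: [0.015, 3.14, -0.004]
force: [-0.9, 0.5, -0.0]
opening: 0.0199
```

```bash
python3 -c "
from h import *
st()"
```

```text
t 19.37 pos [0.6655 0.008  0.0201] x-axis [-1.     0.01  -0.001] z [ 0.0011 -0.0027 -1.    ] yaw 179.44 F [-0.9  0.5 -0. ] op 0.0199
```

{"api": "send_rows", "payload": {"series": [{"wx": 0, "wy": 0, "wz": 0.01, "dx": -0.6, "dy": 0.15, "dz": -0.1, "fingers": 200}, {"wx": 0, "wy": 0, "wz": 0, "dx": -0.8, "dy": 0, "dz": -0.02, "fingers": 200}, {"wx": 0, "wy": 0, "wz": 0, "dx": -0.8, "dy": 0, "dz": -0.02, "fingers": 200}, {"wx": 0, "wy": 0, "wz": 0, "dx": -0.8, "dy": 0, "dz": -0.02, "fingers": 200}, {"wx": 0, "wy": 0, "wz": 0, "dx": -0.8, "dy": 0, "dz": -0.02, "fingers": 200}, {"wx": 0, "wy": 0, "wz": 0, "dx": -0.8, "dy": 0, "dz": -0.02, "fingers": 200}, {"wx": 0, "wy": 0, "wz": 0, "dx": -0.8, "dy": 0, "dz": -0.02, "fingers": 200}, {"wx": 0, "wy": 0, "wz": 0, "dx": -0.8, "dy": 0, "dz": 0, "fingers": 200}, {"wx": 0, "wy": 0, "wz": 0, "dx": -0.8, "dy": 0, "dz": 0, "fingers": 200}, {"wx": 0, "wy": 0, "wz": 0, "dx": -0.5, "dy": 0, "dz": 0, "fingers": 200}, {"wx": 0, "wy": 0, "wz": 0, "dx": -0.2, "dy": 0, "dz": 0, "fingers": 200}, {"wx": 0, "wy": 0, "wz": 0, "dx": 0, "dy": 0, "dz": 0, "fingers": 200}]}}

```text
t: 20.37
tool_pos: [0.5882, 0.0094, 0.0308]
orientation: [-0.003, 3.119, -0.006]
force: [1.3, -0.3, -0.0]
opening: 0.02
```

```bash
python3 -c "
from h import *
wshot('w18')"
```

```text
t 20.37 pos [0.5882 0.0094 0.0308] x-axis [-1.    -0.002 -0.023] z [ 0.0225 -0.0039 -0.9997] yaw -179.88 F [ 1.3 -0.3 -0. ] op 0.02
```

View pics/w18.png

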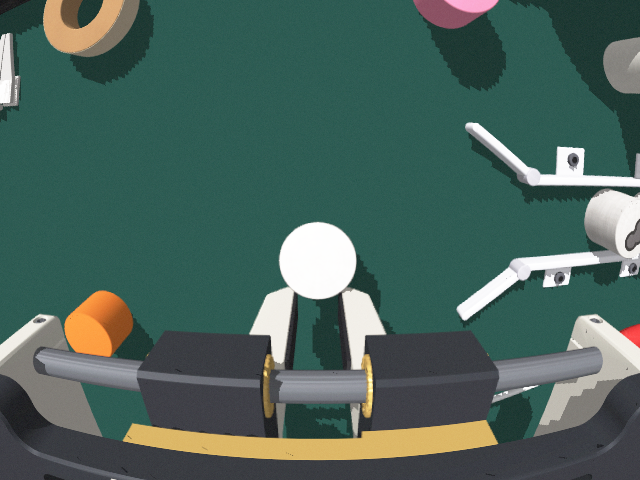

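{"api": "send_rows", "payload": {"series": [{"wx": 0, "wy": 0.0225, "wz": 0, "dx": 0.8, "dy": 0, "dz": -0.2, "fingers": 200}, {"wx": 0, "wy": 0, "wz": 0, "dx": 0.2, "dy": 0, "dz": -0.7, "fingers": 200}, {"wx": 0, "wy": 0, "wz": 0, "dx": 0, "dy": 0, "dz": -0.4, "fingers": 200}, {"wx": 0, "wy": 0, "wz": 0, "dx": 0, "dy": 0, "dz": 0, "fingers": 200}, {"wx": 0, "wy": 0, "wz": 0, "dx": 0, "dy": 0, "dz": 0, "fingers": 200}]}}

```text
t: 20.83
tool_pos: [0.5989, 0.0094, 0.0167]
orientation: [-0.004, 3.141, -0.006]
force: [0.4, -0.1, 0.8]
opening: 0.02
```

```bash
python3 -c "
from h import *
wshot('w19')"
```

```text
t 20.83 pos [0.5989 0.0094 0.0167] x-axis [-1.    -0.002 -0.   ] z [ 2.0e-04 -3.9e-03 -1.0e+00] yaw -179.87 F [ 0.4 -0.1  0.8] op 0.02
```

View pics/w19.png

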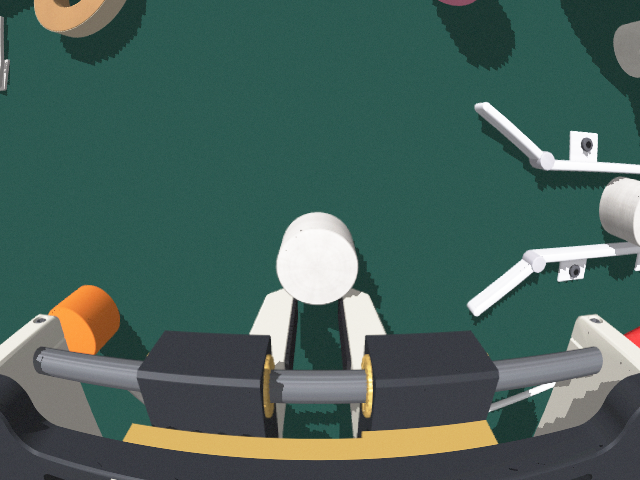

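```bash
python3 -c "
from h import *
import pickle
for n,u,v in(('w18',318,260),('w19',317,263)):
    s,R=pickle.load(open(f'pics/{n}.pkl','rb'))
    print(wat(s,R,u,v,.032))
cv2.imwrite('pics/side1.png',robot.read_camera('side')[:,:,::-1]);crop('','pics/side1.png',210,180,200,150,'pics/s2.png')"
```

```text
[0.56604036 0.00993107]
[0.57326878 0.0095391 ]
```

View pics/s2.png

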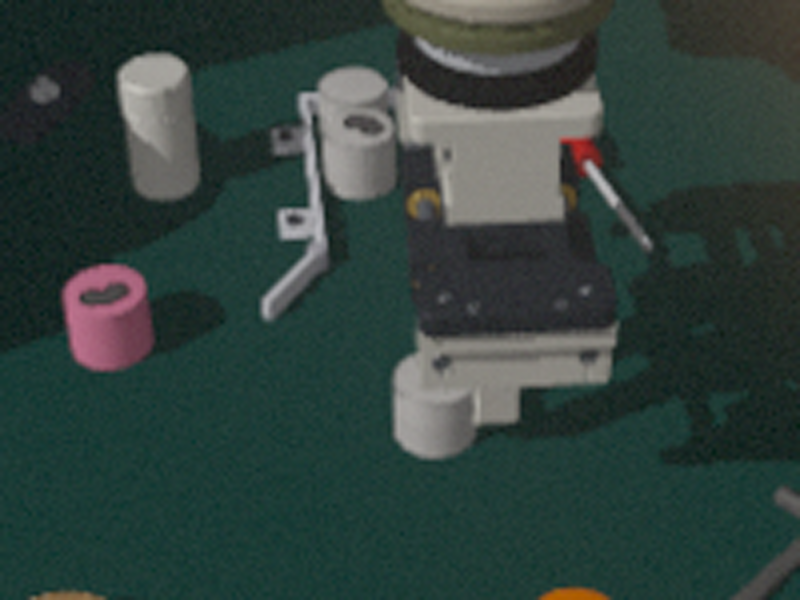

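{"api": "send_rows", "payload": {"series": [{"wx": 0, "wy": 0.002, "wz": 0, "dx": -0.4, "dy": 0, "dz": 0, "fingers": 200}, {"wx": 0, "wy": 0.002, "wz": 0, "dx": -0.5, "dy": 0, "dz": -0.07, "fingers": 200}, {"wx": 0, "wy": 0.002, "wz": 0, "dx": -0.5, "dy": 0, "dz": -0.07, "fingers": 200}, {"wx": 0, "wy": 0, "wz": 0, "dx": -0.2, "dy": 0, "dz": 0, "fingers": 200}, {"wx": 0, "wy": 0, "wz": 0, "dx": 0, "dy": 0, "dz": 0, "fingers": 200}]}}

```text
t: 21.35
tool_pos: [0.5827, 0.0093, 0.017]
orientation: [0.004, -3.14, 0.007]
force: [0.4, -0.5, -2.1]
opening: 0.0199
```

```bash
python3 -c "
from h import *
wshot('w20')"
```

```text
t 21.35 pos [0.5827 0.0093 0.017 ] x-axis [-1.    -0.002  0.002] z [-0.002  -0.0041 -1.    ] yaw -179.87 F [ 0.4 -0.5 -2.1] op 0.0199
```

View pics/w20.png

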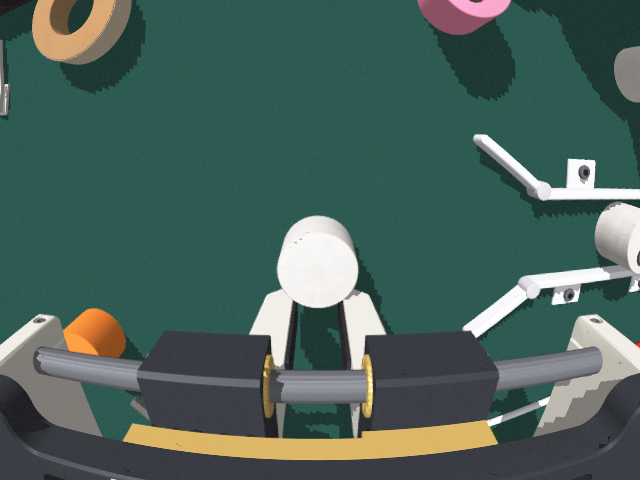

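{"api": "send_rows", "payload": {"series": [{"wx": 0, "wy": 0, "wz": 0, "dx": 1.2, "dy": 0, "dz": 0, "fingers": 200}, {"wx": 0, "wy": 0, "wz": 0, "dx": 1.0, "dy": 0, "dz": 0, "fingers": 200}, {"wx": 0, "wy": 0, "wz": 0, "dx": 0, "dy": 0, "dz": 2.5, "fingers": 200}, {"wx": 0, "wy": 0, "wz": -0.06, "dx": 0, "dy": -0.4, "dz": 3, "fingers": 200}, {"wx": 0, "wy": 0, "wz": -0.12, "dx": 0, "dy": -0.6, "dz": 0.5, "fingers": 200}, {"wx": 0, "wy": 0, "wz": -0.12, "dx": 0, "dy": -0.6, "dz": 0, "fingers": 200}, {"wx": 0, "wy": 0, "wz": -0.12, "dx": 0, "dy": -0.6, "dz": 0, "fingers": 200}, {"wx": 0, "wy": 0, "wz": -0.12, "dx": -0.3, "dy": -0.6, "dz": 0, "fingers": 200}, {"wx": 0, "wy": 0, "wz": -0.12, "dx": -0.5, "dy": -0.6, "dz": 0, "fingers": 200}, {"wx": 0, "wy": 0, "wz": -0.12, "dx": -0.5, "dy": -0.6, "dz": 0, "fingers": 200}, {"wx": 0, "wy": 0, "wz": -0.12, "dx": -0.5, "dy": -0.6, "dz": 0, "fingers": 200}, {"wx": 0, "wy": 0, "wz": -0.12, "dx": -0.5, "dy": -0.6, "dz": 0, "fingers": 200}, {"wx": 0, "wy": 0, "wz": -0.12, "dx": -0.5, "dy": -0.3, "dz": 0, "fingers": 200}, {"wx": 0, "wy": 0, "wz": -0.12, "dx": -0.5, "dy": 0, "dz": 0, "fingers": 200}, {"wx": 0, "wy": 0, "wz": -0.12, "dx": -0.5, "dy": 0, "dz": 0, "fingers": 200}, {"wx": 0, "wy": 0, "wz": -0.05, "dx": -0.2, "dy": 0, "dz": 0, "fingers": 200}, {"wx": 0, "wy": 0, "wz": 0, "dx": 0, "dy": 0, "dz": 0, "fingers": 200}, {"wx": 0, "wy": 0, "wz": 0, "dx": 0, "dy": 0, "dz": 0, "fingers": 200}]}}

```text
t: 22.9
tool_pos: [0.5546, -0.0474, 0.0744]
orientation: [-2.115, -2.299, -0.006]
force: [0.3, -0.2, 0.1]
opening: 0.02
```

```bash
python3 -c "
from h import *
wshot('w21')"
```

```text
t 22.9 pos [ 0.5546 -0.0474  0.0744] x-axis [-0.083  0.996  0.016] z [-0.0105  0.0149 -0.9998] yaw 94.75 F [ 0.3 -0.2  0.1] op 0.02
```

View pics/w21.png

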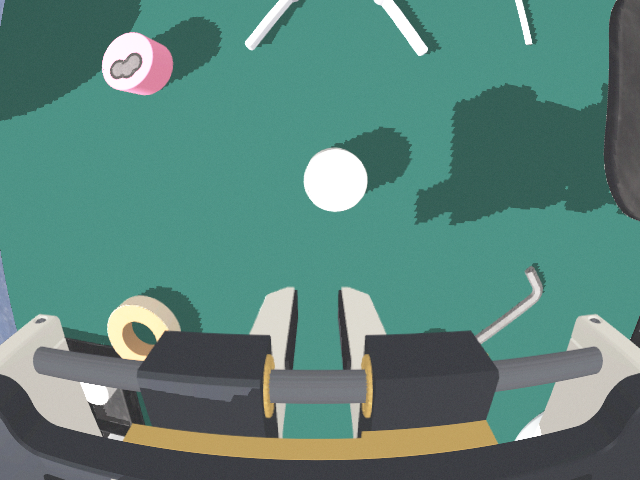

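```bash
python3 -c "
from h import *
import pickle
s,R=pickle.load(open('pics/w21.pkl','rb'))
print(wat(s,R,335,180,.032))"
```

```text
[0.56115177 0.0097101 ]
```

{"api": "send_rows", "payload": {"series": [{"wx": -0.015, "wy": -0.01, "wz": -0.02, "dx": 0.5, "dy": -0.3, "dz": -2.0, "fingers": 200}, {"wx": 0, "wy": 0, "wz": 0, "dx": 0, "dy": 0, "dz": -2.0, "fingers": 200}, {"wx": 0, "wy": 0, "wz": 0, "dx": 0, "dy": 0, "dz": -1.0, "fingers": 200}, {"wx": 0, "wy": 0, "wz": 0, "dx": 0, "dy": 0, "dz": -0.4, "fingers": 200}, {"wx": 0, "wy": 0, "wz": 0, "dx": 0, "dy": 0, "dz": 0, "fingers": 200}, {"wx": 0, "wy": 0, "wz": 0, "dx": 0, "dy": 0, "dz": 0, "fingers": 200}]}}

```text
t: 23.45
tool_pos: [0.5615, -0.0503, 0.02]
orientation: [2.138, 2.299, 0.001]
force: [-0.2, 0.5, -0.1]
opening: 0.0204
```

```bash
python3 -c "
from h import *
st()"
```

```text
t 23.45 pos [ 0.5615 -0.0503  0.02  ] x-axis [-0.072  0.997 -0.001] z [ 1.8e-03 -9.0e-04 -1.0e+00] yaw 94.15 F [-0.2  0.5 -0.1] op 0.0204
```

{"api": "send_rows", "payload": {"series": [{"wx": 0, "wy": 0, "wz": -0.015, "dx": -0.02, "dy": 0.5, "dz": -0.1, "fingers": 200}, {"wx": 0, "wy": 0, "wz": 0, "dx": -0.05, "dy": 0.8, "dz": -0.03, "fingers": 200}, {"wx": 0, "wy": 0, "wz": 0, "dx": -0.05, "dy": 0.8, "dz": -0.02, "fingers": 200}, {"wx": 0, "wy": 0, "wz": 0, "dx": -0.05, "dy": 0.8, "dz": -0.02, "fingers": 200}, {"wx": 0, "wy": 0, "wz": 0, "dx": -0.06, "dy": 0.8, "dz": -0.02, "fingers": 200}, {"wx": 0, "wy": 0, "wz": 0, "dx": -0.06, "dy": 0.8, "dz": -0.02, "fingers": 200}, {"wx": 0, "wy": 0, "wz": 0, "dx": -0.06, "dy": 0.8, "dz": -0.02, "fingers": 200}, {"wx": 0, "wy": 0, "wz": 0, "dx": -0.06, "dy": 0.8, "dz": -0.02, "fingers": 200}, {"wx": 0, "wy": 0, "wz": 0, "dx": -0.06, "dy": 0.8, "dz": -0.02, "fingers": 200}, {"wx": 0, "wy": 0, "wz": 0, "dx": -0.06, "dy": 0.8, "dz": -0.02, "fingers": 200}, {"wx": 0, "wy": 0, "wz": 0, "dx": -0.06, "dy": 0.8, "dz": -0.02, "fingers": 200}, {"wx": 0, "wy": 0, "wz": 0, "dx": -0.06, "dy": 0.8, "dz": -0.02, "fingers": 200}, {"wx": 0, "wy": 0, "wz": 0, "dx": -0.06, "dy": 0.8, "dz": 0, "fingers": 200}, {"wx": 0, "wy": 0, "wz": 0, "dx": -0.03, "dy": 0.4, "dz": 0, "fingers": 200}, {"wx": 0, "wy": 0, "wz": 0, "dx": 0, "dy": 0, "dz": 0, "fingers": 200}]}}

```text
t: 24.7
tool_pos: [0.5562, 0.0663, 0.0212]
orientation: [2.15, 2.279, 0.006]
force: [-0.3, -1.6, 0.3]
opening: 0.0197
```

```bash
python3 -c "
from h import *
wshot('w22')"
```

```text
t 24.7 pos [0.5562 0.0663 0.0212] x-axis [-0.058  0.998 -0.003] z [ 0.0087 -0.0026 -1.    ] yaw 93.33 F [-0.3 -1.6  0.3] op 0.0197
```

View pics/w22.png

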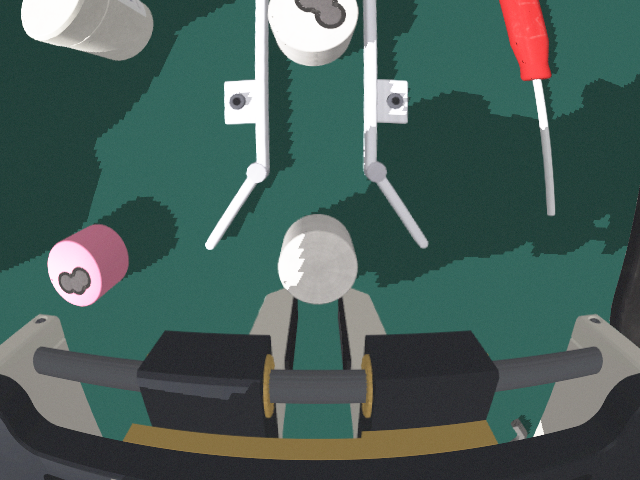

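{"api": "send_rows", "payload": {"series": [{"wx": 0, "wy": 0.008, "wz": 0, "dx": -0.04, "dy": 0.4, "dz": -0.1, "fingers": 200}, {"wx": 0, "wy": 0, "wz": 0, "dx": -0.07, "dy": 0.8, "dz": -0.04, "fingers": 200}, {"wx": 0, "wy": 0, "wz": 0, "dx": -0.07, "dy": 0.8, "dz": -0.02, "fingers": 200}, {"wx": 0, "wy": 0, "wz": 0, "dx": -0.07, "dy": 0.8, "dz": -0.02, "fingers": 200}, {"wx": 0, "wy": 0, "wz": 0, "dx": -0.06, "dy": 0.8, "dz": -0.02, "fingers": 200}, {"wx": 0, "wy": 0, "wz": 0, "dx": -0.06, "dy": 0.8, "dz": -0.02, "fingers": 200}, {"wx": 0, "wy": 0, "wz": 0, "dx": -0.06, "dy": 0.8, "dz": -0.02, "fingers": 200}, {"wx": 0, "wy": 0, "wz": 0, "dx": -0.05, "dy": 0.8, "dz": 0, "fingers": 200}, {"wx": 0, "wy": 0, "wz": 0, "dx": -0.03, "dy": 0.4, "dz": 0, "fingers": 200}, {"wx": 0, "wy": 0, "wz": 0, "dx": 0, "dy": 0, "dz": 0, "fingers": 200}]}}

```text
t: 25.58
tool_pos: [0.5515, 0.1359, 0.0195]
orientation: [2.155, 2.281, -0.002]
force: [0.4, -1.9, 2.4]
opening: 0.0202
```

```bash
python3 -c "
from h import *
wshot('w23')"
```

```text
t 25.58 pos [0.5515 0.1359 0.0195] x-axis [-0.057  0.998 -0.004] z [ 0.0016 -0.0034 -1.    ] yaw 93.27 F [ 0.4 -1.9  2.4] op 0.0202
```

View pics/w23.png

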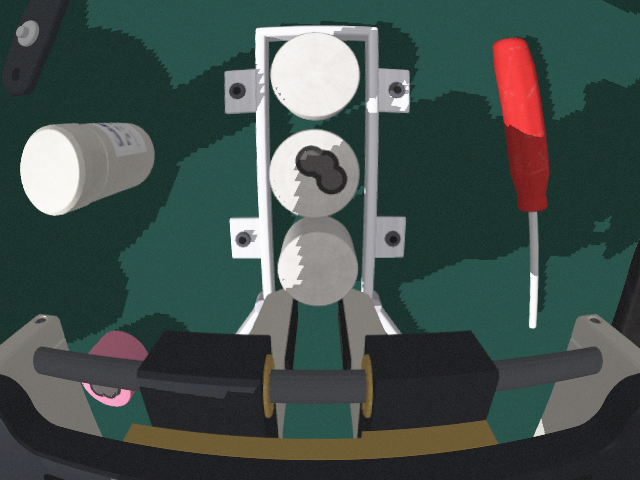

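{"api": "send_rows", "payload": {"series": [{"wx": 0, "wy": 0, "wz": 0, "dx": -0.02, "dy": 0.3, "dz": -0.03, "fingers": 200}, {"wx": 0, "wy": 0, "wz": 0, "dx": -0.02, "dy": 0.3, "dz": 0, "fingers": 200}, {"wx": 0, "wy": 0, "wz": 0, "dx": 0, "dy": 0, "dz": 0, "fingers": 200}, {"wx": 0, "wy": 0, "wz": 0, "dx": 0.06, "dy": -1.0, "dz": 0, "fingers": 200}, {"wx": 0, "wy": 0, "wz": 0, "dx": 0.06, "dy": -1.0, "dz": 1, "fingers": 200}, {"wx": 0, "wy": 0, "wz": 0, "dx": 0, "dy": -1.0, "dz": 3, "fingers": 200}, {"wx": 0, "wy": 0, "wz": 0, "dx": 0, "dy": -1.0, "dz": 4, "fingers": 200}, {"wx": 0, "wy": 0, "wz": 0, "dx": 0, "dy": -2.0, "dz": 3, "fingers": 200}, {"wx": 0, "wy": 0, "wz": 0, "dx": 0, "dy": -2.0, "dz": 2, "fingers": 200}, {"wx": 0, "wy": 0, "wz": 0, "dx": 0, "dy": 0, "dz": 0, "fingers": 200}]}}

```text
t: 26.47
tool_pos: [0.5457, 0.0542, 0.1526]
orientation: [-2.154, -2.282, 0.014]
force: [0.6, -0.0, 0.7]
opening: 0.0201
```

```bash
python3 -c "
from h import *
wshot('w24')
cv2.imwrite('pics/side2.png',robot.read_camera('side')[:,:,::-1])
cv2.imwrite('pics/scene2.png',robot.read_camera('scene')[:,:,::-1]);crop('','pics/scene2.png',220,160,200,150,'pics/c2.png')
crop('','pics/w24.png',200,20,240,180,'pics/w24c.png')"
```

```text
t 26.47 pos [0.5457 0.0542 0.1526] x-axis [-0.058  0.998 -0.003] z [-0.0091 -0.0039 -1.    ] yaw 93.3 F [ 0.6 -0.   0.7] op 0.0201
```

View pics/w24.png

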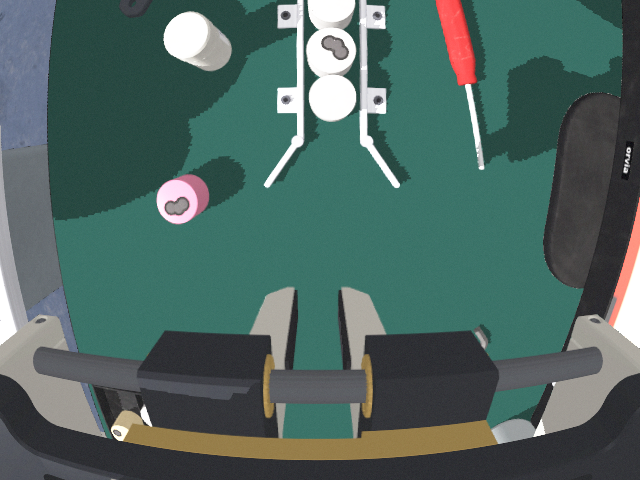

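View pics/w24c.png

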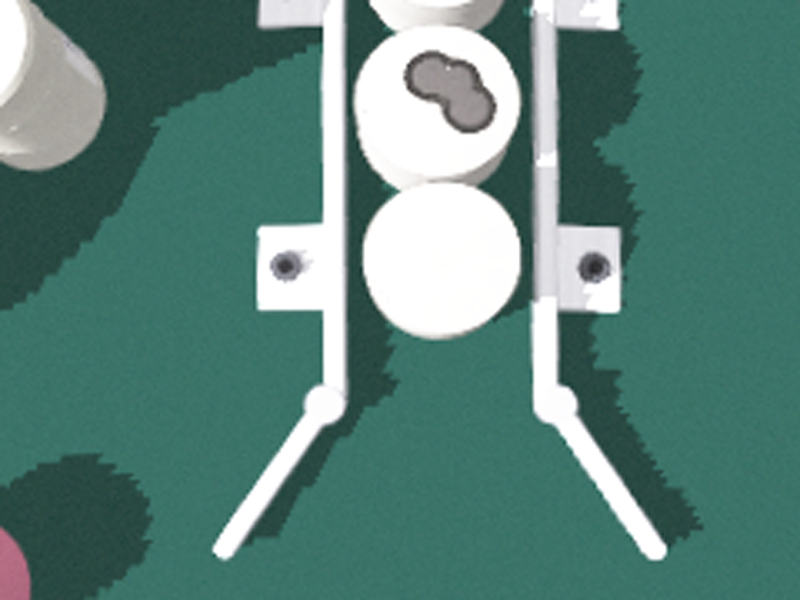

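View pics/side2.png

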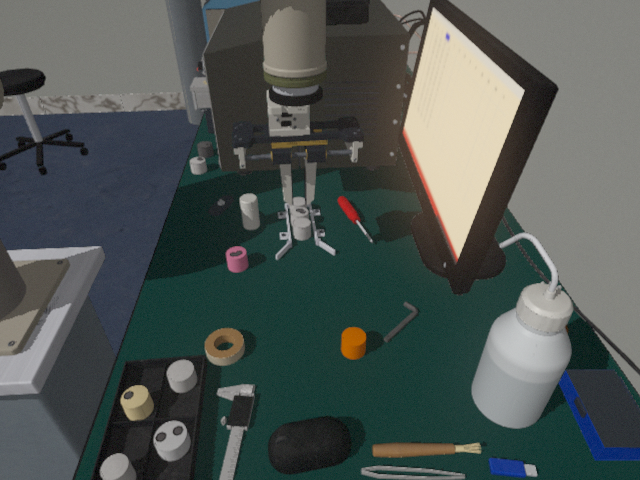

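```bash
python3 -c "
from plant import robot
print(robot.close_job())"
```

```text
the job is handed in; nothing more can be done
None
```

All three light-grey discs are queued in the slot: a plain one at the closed end, then the marked disc B, then the other plain one. The job was handed in at about 26.6 s of the 67 s allowed. I could not tell discs A and C apart; both are plain, and both were needed.

**How:** I pushed each disc along the bench with the partly open fingertips. The first plain disc went straight in. B and the other plain disc were first pushed sideways onto the slot line, then pushed in.

**Last checks:**
- **Discs:** all three stand upright. The rear edge of the last one is about 10 mm past the gate pins, estimated from the wrist picture.
- **Other objects:** in the final side picture the jar, tape, hex key, screwdriver and the orange and pink look-alikes look unmoved. I compared this by eye, not by measurement.
- **Robot:** the gripper was raised clear, and the readings taken after each move were all under 5 N.

**What went wrong:**
- **Possible brief tilt:** during the sideways push of the last plain disc, the tool drifted up to 31 mm, almost the disc's full height. The picture suggests the disc's near edge was tilted for a moment. I backed off, lowered the fingers and finished the push, and the disc stood flat.
- **Line-up of B:** it came up to the gate about 5 mm off centre, which I corrected before it went through.
- **Camera disagreement:** the cameras differed by 2–3 mm on most positions and by up to about 9 mm from the early, high wrist views. I steered by the close-up wrist views.

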